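# Put the bedside lamp together

## Robot

A 6-joint arm with a two-finger parallel gripper is mounted at the origin on the work surface. World frame = base frame: x ahead of the robot, y to its left, z up, the work surface at z = 0. Lengths are in m, angles in rad, forces in N, time in s.
With the tool pointing down it reaches from about 0.325 to 0.775 m from the base axis. Payload 9.3 kg.
Tool frame: the origin (TCP) lies between the finger pads; the fingertips stand 19 mm ahead of it and the grasp point (between the pads) is the TCP; x points along the fingers, y is the direction in which the jaws open and shut, and the axes are right-handed (so a half turn about x gives the same grasp; the last joint's range is limited). The gripper opens to 85 mm and grips with 20 to 120 N. Pads are 22 mm wide; open, the fingers measure 114 mm over their backs; the gripper's body (76 mm by 85 mm) begins 54 mm behind the grasp point. The pads swing forward as they close: fully open they stand 13 mm farther back than shut.
Start: joints at [1.114, 0.259, 0.021, 1.334, 0, 1.418], TCP at [0.165, 0.525, 0.25] pointing down, gripper open.
Joint ranges: [-3.04, 3.04], [-0.91, 1.82], [-1.04, 1.36], [-1.92, 1.95], [-1.52, 1.45], [-3.14, 3.14]. Speed limits (rad/s): [2.22, 2.22, 2.79, 3.14, 3.14, 3.14].

## Interface

Orientations are given as a unit quaternion [w, x, y, z].
In Python, from plant import robot gives the robot as it stands. The module is installed in compiled form; this text tells all that it offers.
- The arm moves only by the shell command python3 -m pendant 'ROWS'. ROWS is a JSON object of lists of equal length, an entry for each row: "claw": the gripper command: -1 is fully open, 1 is shut, values between are in proportion; "xyz": the shift along the tool's x, y, z in m, a list of three; "turn": the turn about the tool's x in rad. In form: {"claw": [claw, ...], "xyz": [[dx, dy, dz], ...], "turn": [turn, ...]}. A call has 1 to 12 rows; each row shifts and turns the pose as measured when the row begins, along the tool's axes as they then stand; what a row does not reach is not made up. A row lasts 1/8 s, in which the tool goes at most 62.5 mm and 10.7 degrees, less where a joint would pass 70% of its speed; a pose out of reach is approached as far as the arm can. A call is refused whole if a number of a shift passes 0.0625 or a number of a turn 0.188, either way. A call with a gripper value outside its range is refused whole. The fingers move at their own pace and stop on an object; the grip force is fixed at half the most. Time passes only in rows, so rows that do not move let the fingers close. It gives the time, the measured TCP pose, the force and the opening at its end, in the units of the state.
- robot.get_state(): the state, without advancing time (a new reading comes with each control period).
- robot.read_camera(name): name is "side" or "top"; returns a dict with "image" (420x560x3 uint8, blue, green, red), "vfov" (degrees; the focal length in pixels is half the picture's height over the tangent of half this angle, whatever the lens; pixels are square), "cx", "cy" (the principal point, pixels), "dist_coeffs" ([k1, k2, p1, p2, k3] as OpenCV has them; the pictures are not rectified), "R" (3x3) and "t" (3): a world point X has camera coordinates R X + t. Camera axes: x right, y down, z forward; pixel columns grow to the right and rows downward; lengths in m; the calibration is good to about 2 mm. A picture is of the moment at which its call begins. There is no depth.
- robot.sign_off(): hands the job in, once; it reports no verdict.
The state is a dict: "t": time; "q": joint angles; "dq": joint speeds; "effort": joint torques, N m; "tool_pos": TCP position; "ee_rot": TCP orientation; "ft_force": force on the tool from outside, world axes, zero at the start; "ft_torque": the same for the moment, N m; "grip_width": opening from 0.0 (shut) to 1.0 (fully open).
Only numpy, scipy, OpenCV 4.12 (cv2) and the standard library are available. Lean on these libraries where they do the work, as an engineer would, in place of code of your own. Each camera call takes 0.05 s, during which the arm holds its last target. There are 200 camera calls.

## Task

Put the bedside lamp together: lift the brass finial off the top of the stand's shaft and set it aside, slide every teak sleeve that is there down over the shaft, then slide the hook arm down over the shaft on top of them. Finally cap the shaft top with the finial again and hang the lantern by its handle on the hook of the arm, leaving the other things on the marble top where they are.

Things in the scene. Friction and masses are not known exactly. Their poses are not given: they have to be found in the camera images.
- stand: Lamp stand, fixed to the marble top: a round dark wood base 120 mm across and 34 mm high with a bright steel shaft 20 mm across standing upright in its middle, top 216 mm above the work surface (the last 8 mm taper to 10 mm across). Origin: centre of the base's underside.
- shaft_top (a point): Centre of the top end of the stand's shaft.
- sleeve1: Turned teak sleeve, a round ring standing flat: 60 mm outside, 24 mm bore, 38 mm high, 0.09 kg; all sleeves are alike. Two or three of the four are there (an absent one reads None). Origin: centre of its underside, z up its bore. On the stand it drops down the shaft under its own weight.
- sleeve2: Turned teak sleeve, a round ring standing flat: 60 mm outside, 24 mm bore, 38 mm high, 0.09 kg; all sleeves are alike. Two or three of the four are there (an absent one reads None). Origin: centre of its underside, z up its bore. On the stand it drops down the shaft under its own weight.
- sleeve3: Turned teak sleeve, a round ring standing flat: 60 mm outside, 24 mm bore, 38 mm high, 0.09 kg; all sleeves are alike. Two or three of the four are there (an absent one reads None). Origin: centre of its underside, z up its bore. On the stand it drops down the shaft under its own weight.
- sleeve4: Turned teak sleeve, a round ring standing flat: 60 mm outside, 24 mm bore, 38 mm high, 0.09 kg; all sleeves are alike. Two or three of the four are there (an absent one reads None). Origin: centre of its underside, z up its bore. On the stand it drops down the shaft under its own weight.
- hook_arm: Dark steel hook arm, loose, 0.2 kg: a collar 50 mm outside, 24 mm bore, 36 mm high, and a round bar 8 mm thick running out along its +x, 28 mm up, dipping into a hook 132 mm from the collar's axis; tip 156 mm out, its top 48 mm up. Origin: centre of the collar's underside, z up the bore. Nearly balanced on the collar; on the shaft it may point anywhere and slides down by its own weight.
- hook_seat (a point): The point of the hook arm where the middle of the lantern's handle bar lies when hung: 132 mm from the collar's axis along +x and 33 mm above the collar's underside. The bar of the hook lies 5 to 13 mm below this point.
- finial: Brass cap 40 mm across and 36 mm high with a 14 mm neck and 22 mm ball on it, 62 mm high in all, 0.12 kg. A blind bore 24 mm wide, 26 mm deep in its underside fits over the shaft; it starts seated there, underside 190 mm above the work surface. It stands flat when set down. Origin: centre of its underside, z up.
- lantern: Small LED lantern, 0.18 kg: a drum 56 mm across, 55 mm high, with a stiff upright bail: two 6 mm wires 76 mm apart (at +-y) carry a straight wooden handle bar 10 mm thick, 76 mm long, along its y axis, its middle 110 mm above the underside. The opening between drum and bar is 50 mm high, 70 mm wide. Origin: centre of its underside, z up.
- lantern_bar (a point): Middle of the lantern's wooden handle bar, 110 mm above its underside.
- vase: Bystander: glass vase with stems, 84 mm across, about 210 mm high. Origin: centre of its underside.
- clock: Bystander: black bedside clock 45 x 100 x 70 mm. Origin: centre of its underside.
- book: Bystander: notebook 104 x 144 x 25 mm lying flat. Origin: centre of its underside.
- tumbler: Bystander: drinking glass, 68 mm across, 85 mm high. Origin: centre of its underside.
Not all that is in view belongs to the job. Leave any green or red look-alike of the sleeve4 alone.

How it is judged:
On the way, in this order (a step that is already met when the one before it is completed fails the run):
1. the finial is lifted off the shaft (distance between finial and shaft_top above 0.08 m), for 0.2 s.
2. every sleeve present is down on the shaft (horizontal distance between each of sleeve1, sleeve2, sleeve3, sleeve4 and stand below 0.005 m and height (world z) of each of sleeve1, sleeve2, sleeve3, sleeve4 below 0.116 m and angle between each of sleeve1, sleeve2, sleeve3, sleeve4's own z axis and vertical below 0.12 rad), for 0.3 s.
3. the hook arm is down on the shaft, resting on the top sleeve (horizontal distance between hook_arm and stand below 0.007 m and height (world z) of hook_arm below 0.156 m and angle between hook_arm's own z axis and vertical below 0.17 rad and z of hook_arm in the frame of sleeve1 above 0.03 m and z of hook_arm in the frame of sleeve2 above 0.03 m and z of hook_arm in the frame of sleeve3 above 0.03 m and z of hook_arm in the frame of sleeve4 above 0.03 m and (z of hook_arm in the frame of sleeve1 below 0.046 m or z of hook_arm in the frame of sleeve2 below 0.046 m or z of hook_arm in the frame of sleeve3 below 0.046 m or z of hook_arm in the frame of sleeve4 below 0.046 m)), for 0.3 s.
At the end, for the whole second after the job is handed in: All sleeves upright on the shaft (within 5 mm), the hook arm resting on them (within 8 mm), the finial capping the shaft (underside 182-197 mm high), the lantern hanging on the hook (bar middle within 30 mm of the seat, clear of the table by 12 mm, tilt below 0.5 rad), all at rest (all of step 2 and all of step 3 and horizontal distance between finial and stand below 0.007 m and height (world z) of finial between 0.182 and 0.197 m and angle between finial's own z axis and vertical below 0.22 rad and distance between lantern_bar and hook_seat below 0.03 m and height (world z) of lantern above 0.012 m and angle between lantern's own z axis and vertical below 0.5 rad and contact force between lantern and hook_arm above 0.5 N and linear speed of each of sleeve1, sleeve2, sleeve3, sleeve4, hook_arm, finial, lantern below 0.1 m/s); the robot touches nothing.
It fails at once if the vase is moved or knocked over (distance of vase from where it was at the start of the episode above 0.03 m).
It fails at once if the clock is moved or knocked over (distance of clock from where it was at the start of the episode above 0.03 m).
It fails at once if the book is moved or knocked over (distance of book from where it was at the start of the episode above 0.03 m).
It fails at once if the tumbler is moved or knocked over (distance of tumbler from where it was at the start of the episode above 0.03 m).
It fails at once if the lantern is tipped over (angle between lantern's own z axis and vertical above 1 rad).
Of sleeve1, sleeve2, sleeve3, sleeve4 only 2 to 3 are there at a start; the rules pass over those that are not, and their reading is None.
At some moment in a run one of sleeve1, sleeve2, sleeve3, sleeve4, hook_arm may be knocked a few centimetres aside while the robot is not near it.
It also fails if it takes over 210 s, if anything falls off the work surface, if the arm or the gripper's body presses on something with over 40 N, if the wrist force passes 120 N, or if a joint passes its speed limit or range.

## Working session

There is one attempt and no reset: what is moved stays moved. The work goes in short steps, Python scripts to look and compute and a shell command to move; the robot and the scene stay as the last step left them, time stands still between calls to the robot, and variables do not carry over. Pictures are saved under pics/ and viewed, about 12 in all and at most 16, crops included, and the job is handed in when it is done.

```bash
mkdir -p pics
cat > h.py <<'E'
import numpy as np, cv2, sys
from plant import robot
from scipy.spatial.transform import Rotation as Ro
def shot(n):
    c=robot.read_camera(n); 
    h=c["image"].shape[0]; f=h/2/np.tan(np.radians(c["vfov"])/2)
    c["K"]=np.array([[f,0,c["cx"]],[0,f,c["cy"]],[0,0,1]]); c["R"]=np.array(c["R"]);c["t"]=np.array(c["t"]);c["d"]=np.array(c["dist_coeffs"],float)
    np.save("cal_%s.npy"%n,{k:c[k] for k in("K","R","t","d")},allow_pickle=True)
    return c
def cal(n): return np.load("cal_%s.npy"%n,allow_pickle=True).item()
def ray(c,uv):
    p=cv2.undistortPoints(np.array([[uv]],float),c["K"],c["d"])[0,0]
    return -c["R"].T@c["t"], c["R"].T@np.array([p[0],p[1],1])
def atz(c,uv,z):
    o,d=ray(c,uv); return o+d*(z-o[2])/d[2]
def proj(c,X):
    return cv2.projectPoints(np.atleast_2d(np.array(X,float)),cv2.Rodrigues(c["R"])[0],c["t"],c["K"],c["d"])[0][:,0]
def st():
    s=robot.get_state(); R=Ro.from_quat(np.roll(s["ee_rot"],-1)).as_matrix()
    print("t",s["t"],"p",np.round(s["tool_pos"],4),"F",np.round(s["ft_force"],1),"g",s["grip_width"],"q",np.round(s["q"],2)); print(np.round(R,3)); return s,R
def to(tgt,yaw=None):
    """tool shift to world target tgt; yaw: wanted direction angle of tool y (mod pi)"""
    s,R=st(); d=R.T@(np.array(tgt)-s["tool_pos"]); print("shift tool",np.round(d,4))
    if yaw is not None:
        a=np.arctan2(R[1,1],R[0,1]); e=(yaw-a+np.pi/2)%np.pi-np.pi/2
        print("yaw now",a,"turn about tool x",np.round(e*np.sign(R[2,0]),3))
E
python3 - <<'E'
from h import *
for n in("top","side"):
    c=shot(n); cv2.imwrite(f"pics/{n}0.png",c["image"]); print(n,c["K"][0,0],c["d"],-c["R"].T@c["t"],c["R"][2])
st()
E
```

```text
top 382.78685818892325 [-0.04959162  0.          0.          0.          0.        ] [0.35375321 0.03378232 1.13812096] [ 0.20322319 -0.00464155 -0.97912144]
side 433.8636728811314 [-0.09487682  0.          0.          0.          0.        ] [ 0.02234324 -0.63057814  1.08346005] [ 0.41832555  0.52320999 -0.74246552]
t 0.1 p [0.1644 0.5246 0.2497] F [-0.5  0.3 -0.2] g 0.9989043020884355 q [1.11 0.26 0.02 1.33 0.   1.42]
[[-0.001  0.299  0.954]
 [-0.001  0.954 -0.299]
 [-1.    -0.001 -0.   ]]
```

View pics/top0.png

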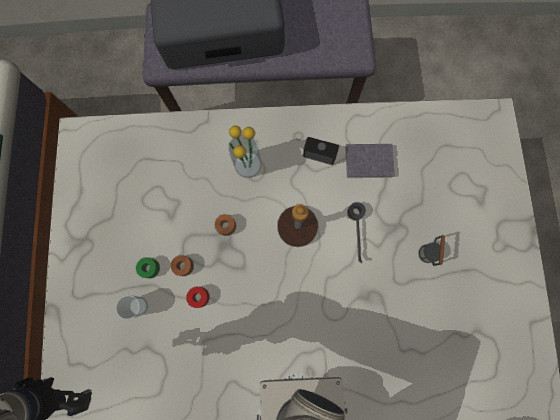

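View pics/side0.png

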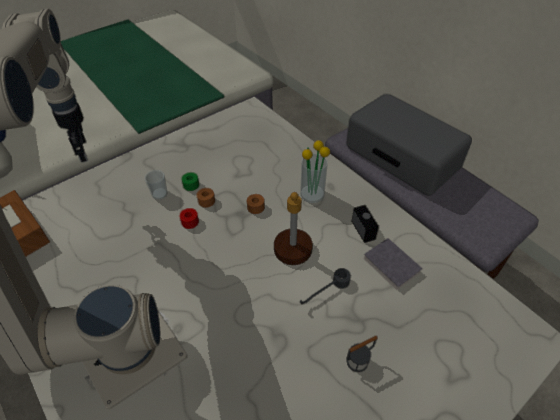

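The top view shows the teak sleeves at about (225,224) and (182,265). The green (148,267) and red (198,297) look-alikes are nearby. The stand is at (298,226), the finial at (300,212), the hook arm collar at (356,211) with its tip at (361,262), and the lantern at (432,253). The side view agrees. I'll enlarge for measurement.

Run:
```python
from h import *
a=cv2.imread("pics/top0.png"); b=cv2.imread("pics/side0.png")
def g(im,x0,y0,w,h,k):
    o=cv2.resize(im[y0:y0+h,x0:x0+w],None,fx=k,fy=k,interpolation=cv2.INTER_CUBIC)
    for i in range(0,w,10): cv2.line(o,(i*k,0),(i*k,6 if (x0+i)%50 else 14),(0,0,255),1)
    for i in range(0,h,10): cv2.line(o,(0,i*k),(6 if (y0+i)%50 else 14,i*k),(0,0,255),1)
    return o
p=g(a,160,190,150,100,4); q=g(a,310,190,150,100,4)
cv2.imwrite("pics/c1.png",np.vstack([p[:300],q[:300]]))
r=g(b,180,170,130,75,5);s=g(b,280,250,130,125,4)
cv2.imwrite("pics/c2.png",g(b,190,180,200,150,4))
c=cal("top")
# segment teak by colour
hsv=cv2.cvtColor(a,cv2.COLOR_BGR2HSV)
m=((hsv[...,0]<16)&(hsv[...,1]>90)&(hsv[...,2]>60)).astype(np.uint8)
n,l,stt,cen=cv2.connectedComponentsWithStats(m)
for i in range(1,n):
    if stt[i,4]>60: print(stt[i],cen[i],"z.038",atz(c,cen[i],.03)[:2])
```

```text
[  24   92   27  287 1138] [ 35.60632689 235.67750439] z.038 [0.55298995 0.7718337 ]
[278 207  39  38 619] [295.35702746 229.85137318] z.038 [ 0.53515069 -0.00573614]
[215 214  21  21 286] [224.63286713 224.13286713] z.038 [0.56192787 0.20144962]
[439 236   6  27  94] [441.56382979 249.11702128] z.038 [ 0.45772614 -0.42968832]
[170 255  23  21 294] [180.82993197 265.42176871] z.038 [0.44644171 0.33052392]
[186 287  23  21 333] [196.82882883 296.96696697] z.038 [0.35493583 0.28436684]
```

View pics/c1.png

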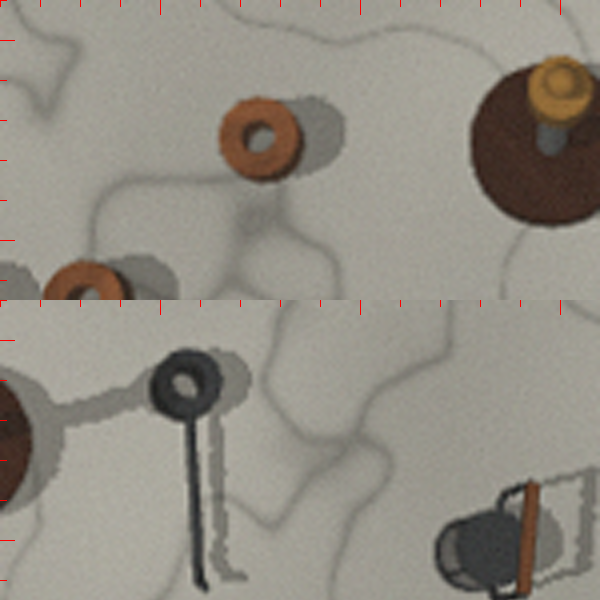

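View pics/c2.png

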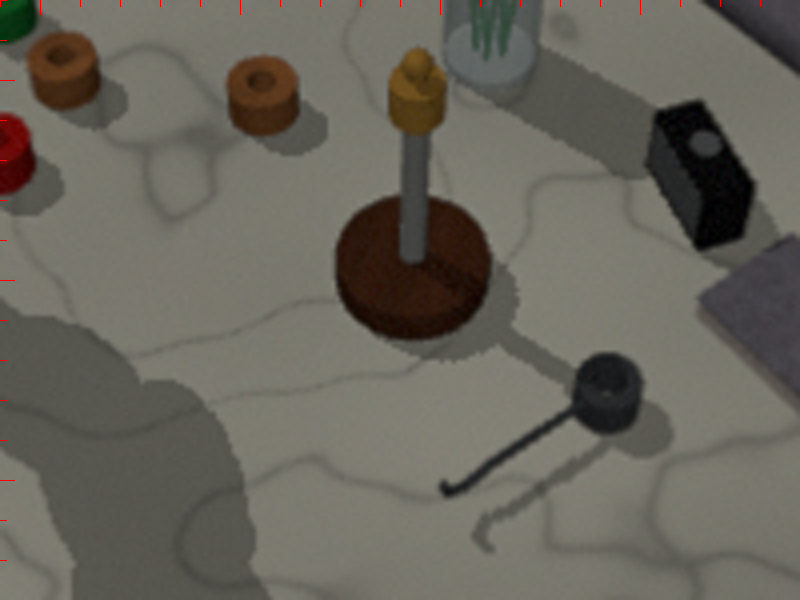

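Run:
```python
from h import *
T,S=cal("top"),cal("side")
def tri(u,v):
    A=[];b=[]
    for c,p in((T,u),(S,v)):
        o,d=ray(c,p);d=d/np.linalg.norm(d);P=np.eye(3)-np.outer(d,d);A.append(P);b.append(P@o)
    return np.linalg.lstsq(np.vstack(A),np.hstack(b),rcond=None)[0]
for n,u,v,z in [("slA",(225.1,224.2),(255.5,200.75),.038),("slB",(181.7,264.6),(206.25,193.75),.038),("base",(297.8,227),(293.25,244.5),.034),("ball",(300.25,210.2),(294.2,196.2),.251),("collar",(356.6,211.1),(342,274.5),.036),("tip",(361.3,261.8),(301.75,302.5),.044)]:
    print(n,np.round(tri(u,v),4),"top",np.round(atz(T,u,z)[:2],4),"side",np.round(atz(S,v,z)[:2],4))
for u in((443,236),(440.75,263.5)): print("bar",np.round(atz(T,u,.11),4))
# side bar & lantern
b=cv2.imread("pics/side0.png");cv2.imwrite("pics/c3.png",cv2.resize(b[320:400,330:410],None,fx=7,fy=7,interpolation=cv2.INTER_CUBIC))
# model silhouettes: fit sleeves by teak-blob IoU in both views
from scipy.optimize import minimize
def blob(im,box):
    hsv=cv2.cvtColor(im,cv2.COLOR_BGR2HSV);m=(hsv[...,0]<16)&(hsv[...,1]>90)&(hsv[...,2]>45)
    M=np.zeros_like(m);x,y,w,h=box;M[y:y+h,x:x+w]=m[y:y+h,x:x+w];return M
th=np.linspace(0,2*np.pi,48)
def bb(c,x,y,r,z0,z1):
    P=proj(c,[[x+r*np.cos(t),y+r*np.sin(t),z] for t in th for z in(z0,z1)]);return np.r_[P.min(0),P.max(0)]
a=cv2.imread("pics/top0.png")
for n,x0,ba,bs in [("slA",(.562,.2),(208,208,34,34),(240,190,32,28)),("slB",(.446,.33),(165,250,34,30),(192,182,28,28))]:
    obs=[]
    for im,bx in((a,ba),(b,bs)):
        y,x=np.nonzero(blob(im,bx));obs.append(np.r_[x.min()-.5,y.min()-.5,x.max()+.5,y.max()+.5])
    f=lambda p:np.r_[bb(T,*p,.03,0,.038)-obs[0],bb(S,*p,.03,0,.038)-obs[1]]
    r=minimize(lambda p:(f(p)**2).sum(),x0,method="Nelder-Mead");print(n,np.round(r.x,4),np.round(f(r.x),1))
```

```text
slA [0.5614 0.1989 0.0354] top [0.5602 0.1989] side [0.5608 0.1965]
slB [0.4486 0.3252 0.0392] top [0.448  0.3259] side [0.4498 0.3259]
base [ 0.5462 -0.0147  0.0276] top [ 0.5426 -0.0132] side [ 0.5456 -0.0194]
ball [ 0.5489 -0.0129  0.2381] top [ 0.5456 -0.0119] side [ 0.5415 -0.0225]
collar [ 0.5841 -0.1904  0.0344] top [ 0.5815 -0.1889] side [ 0.5856 -0.1919]
tip [ 0.4337 -0.1901  0.0387] top [ 0.4318 -0.1882] side [ 0.4333 -0.1931]
bar [ 0.4858 -0.4048  0.11  ]
bar [ 0.4117 -0.3891  0.11  ]
slA [0.5638 0.2015] [-0.5 -0.5  0.5  0.6 -0.2 -0.5  0.3  0.4]
slB [0.4439 0.3324] [-0.4  1.2  0.4  1.8  3.3 -0.3 -0.5 -1.9]
```

View pics/c3.png

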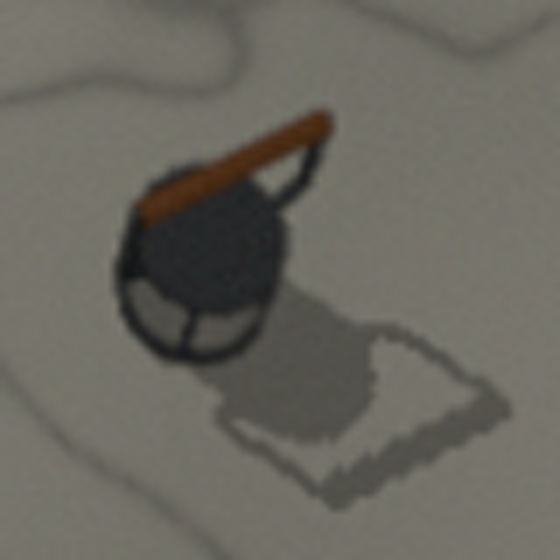

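```bash
cat >> h.py <<'E'
from scipy.optimize import least_squares
th=np.linspace(0,2*np.pi,60)
def bbm(c,x,y,parts):
    P=proj(c,[[x+r*np.cos(t),y+r*np.sin(t),z] for r,z0,z1 in parts for t in th for z in(z0,z1)]);return np.r_[P.min(0),P.max(0)]
def big(m,box):
    M=np.zeros(m.shape,np.uint8);x,y,w,h=box;M[y:y+h,x:x+w]=m[y:y+h,x:x+w]
    n,l,s,_=cv2.connectedComponentsWithStats(M);i=1+s[1:,4].argmax();x,y,w,h,a=s[i];return np.r_[x-.5,y-.5,x+w-.5,y+h-.5]
def teak(im):
    h=cv2.cvtColor(im,cv2.COLOR_BGR2HSV);return (h[...,0]<17)&(h[...,1]>110)&(h[...,2]>50)
def brass(im):
    h=cv2.cvtColor(im,cv2.COLOR_BGR2HSV);return (h[...,0]>=13)&(h[...,0]<30)&(h[...,1]>110)&(h[...,2]>80)
def dark(im): return im.max(2)<75
def fit(x0,parts,obs,w=None):
    """obs: list of (cal,bbox,weights4)"""
    f=lambda p:np.hstack([(bbm(c,p[0],p[1],parts)-b)*np.array(w) for c,b,w in obs])
    r=least_squares(f,x0);return r.x,f(r.x)
E
python3 - <<'E'
from h import *
T,S=cal("top"),cal("side");a=cv2.imread("pics/top0.png");b=cv2.imread("pics/side0.png")
o=(1,1,1,1)
def go(n,x0,parts,m,ba,bs,wa=o,ws=o):
    A=big(m(a),ba);B=big(m(b),bs)
    for lab,ob in (("both",[(T,A,wa),(S,B,ws)]),("top",[(T,A,wa)]),("side",[(S,B,ws)])):
        x,r=fit(x0,parts,ob);print(n,lab,np.round(x,4),np.round(r,1))
go("slA",(.562,.2),[(.03,0,.038)],teak,(208,208,34,34),(240,190,32,28))
go("slB",(.448,.326),[(.03,0,.038)],teak,(165,250,34,30),(192,182,28,28))
red=lambda im:(im[...,2]<100)&(im[...,2]>im[...,0]+12)
go("base",(.547,-.013),[(.06,0,.034)],red,(270,195,60,60),(265,225,60,50),(1,0,1,1),(1,0,1,1))
go("finial",(.547,-.013),[(.02,.19,.226),(.011,.24,.241),(.003,.25,.252)],brass,(285,198,30,30),(282,186,25,35))
go("collar",(.584,-.19),[(.025,0,.036)],dark,(340,200,30,22),(328,262,30,35),(1,1,1,0),(0,1,1,1))
E
```

```text
slA both [0.5625 0.2028] [-1.  -1.   1.1  1.1 -0.8 -0.5  0.7  0.3]
slA top [0.5625 0.203 ] [-1.  -1.1  1.1  1.1]
slA side [0.5624 0.2024] [-0.7 -0.4  0.7  0.4]
slB both [0.4467 0.3325] [-1.4 -0.8  1.4  0.8 -1.  -0.7  1.1  0.7]
slB top [0.4467 0.3324] [-1.4 -0.8  1.4  0.8]
slB side [0.4466 0.3328] [-1.1 -0.8  1.1  0.7]
base both [ 0.5494 -0.0119] [-0.7 -0.   0.2  0.   0.5 -0.  -0.2  0.5]
base top [ 0.5495 -0.0127] [-0.5 -0.   0.5 -0. ]
base side [ 0.5501 -0.0103] [ 0.4 -0.  -0.4  0. ]
finial both [ 0.5507 -0.0072] [-2.1 -1.1 -1.5 -0.3 -0.8 -1.1  1.9  6.6]
finial top [ 0.5488 -0.0116] [-0.3 -0.4  0.3  0.4]
finial side [0.5562 0.002 ] [-1.3 -3.9  1.3  3.8]
collar both [ 0.5839 -0.1907] [ 0.3 -0.5  0.1 -0.   0.  -0.2 -0.5  0.2]
collar top [ 0.5825 -0.1901] [ 0.1  0.  -0.1 -0. ]
collar side [ 0.5851 -0.1916] [ 0.  -0.2  0.   0.2]
```

```bash
sed -i 's/(h\[...,1\]>110)&(h\[...,2\]>50)/(h[...,1]>85)\&(h[...,2]>35)/' h.py
python3 - <<'E'
from h import *
T,S=cal("top"),cal("side");a=cv2.imread("pics/top0.png");b=cv2.imread("pics/side0.png")
o=(1,1,1,1)
for n,x0,ba,bs in (("A",(.562,.2),(208,208,34,34),(240,190,32,28)),("B",(.448,.326),(165,250,34,30),(192,182,28,28))):
    A=big(teak(a),ba);B=big(teak(b),bs);print(A,B)
    for ob in ([(T,A,o),(S,B,o)],[(T,A,o)],[(S,B,o)]): x,r=fit(x0,[(.03,0,.038)],ob);print(n,np.round(x,4),np.round(r,1))
to((.5494,-.0119,.30),np.pi/2)
E
```

```text
[214.5 213.5 235.5 234.5] [246.5 193.5 264.5 213.5]
A [0.5638 0.2015] [-0.5 -0.5  0.5  0.6 -0.2 -0.5  0.3  0.4]
A [0.564  0.2015] [-0.5 -0.6  0.5  0.6]
A [0.5636 0.2013] [-0.2 -0.4  0.2  0.4]
[169.5 254.5 192.5 275.5] [196.5 187.5 214.5 207.5]
B [0.4477 0.3317] [-0.2 -0.1  0.7  0.4 -0.6 -0.7  0.5 -0.3]
B [0.4482 0.3324] [-0.4 -0.3  0.4  0.3]
B [0.4466 0.3297] [-0.6 -0.3  0.6  0.2]
t 0.1 p [0.1644 0.5246 0.2497] F [-0.5  0.3 -0.2] g 0.9989043020884355 q [1.11 0.26 0.02 1.33 0.   1.42]
[[-0.001  0.299  0.954]
 [-0.001  0.954 -0.299]
 [-1.    -0.001 -0.   ]]
shift tool [-0.0499 -0.3969  0.5278]
yaw now 1.2670572611730109 turn about tool x -0.304
```

```bash
python3 -m pendant '{"claw":[-1,-1,-1,-1,-1,-1,-1,-1,-1,-1,-1,-1],"xyz":[[-0.02,0,0],[-0.02,0,0],[-0.005,-0.05,0.036],[-0.005,-0.05,0.036],[-0.005,-0.05,0.036],[-0.005,-0.05,0.036],[-0.005,-0.05,0.036],[-0.005,-0.05,0.036],[-0.005,-0.05,0.036],[-0.005,-0.05,0.036],[-0.005,-0.05,0.036],[-0.005,-0.05,0.036]],"turn":[-0.152,-0.152,0,0,0,0,0,0,0,0,0,0]}'; python3 -c "
from h import *
to((.5494,-.0119,.30),np.pi/2)"
```

```text
t: 1.6
tool_pos: [0.5334, 0.0233, 0.3393]
ee_rot: [0.706, -0.008, 0.708, 0.005]
ft_force: [1.8, 1.0, 0.0]
grip_width: 1.001
t 1.6 p [0.5334 0.0233 0.3393] F [1.8 1.  0. ] g 1.0010536315429555 q [-0.11  0.22  0.2   1.55 -0.01 -0.13]
[[-0.004 -0.019  1.   ]
 [-0.005  1.     0.019]
 [-1.    -0.005 -0.004]]
shift tool [ 0.0394 -0.0353  0.0155]
yaw now 1.589437043980306 turn about tool x 0.019
```

```bash
python3 -m pendant '{"claw":[-1,-1,-1],"xyz":[[0.02,-0.035,0.0155],[0.019,0,0],[0,0,0]],"turn":[0.019,0,0]}'; python3 -c "
from h import *
to((.5494,-.0119,.212),np.pi/2)"
```

```text
t: 1.98
tool_pos: [0.5519, -0.0175, 0.2972]
ee_rot: [0.705, 0.001, 0.71, -0.004]
ft_force: [0.4, -0.4, -0.2]
grip_width: 1.003
t 1.975 p [ 0.5519 -0.0175  0.2972] F [ 0.4 -0.4 -0.2] g 1.0025190349762299 q [-0.18  0.26  0.14  1.46 -0.01 -0.17]
[[-0.007  0.007  1.   ]
 [-0.005  1.    -0.007]
 [-1.    -0.005 -0.007]]
shift tool [ 0.0852  0.006  -0.002 ]
yaw now 1.5637676669805949 turn about tool x -0.007
```

```bash
python3 -m pendant '{"claw":[-1,-1,-1,-1],"xyz":[[0,0.006,-0.002],[0.05,0,0],[0.033,0,0],[0,0,0]],"turn":[0,0,0,0]}'; python3 -c "
from h import *
to((.5494,-.0119,.212),np.pi/2)
c=shot('side');cv2.imwrite('pics/s1.png',cv2.resize(c['image'][120:270,200:400],None,fx=3,fy=3))"
```

```text
t: 2.48
tool_pos: [0.5497, -0.0086, 0.2166]
ee_rot: [0.707, -0.001, 0.707, -0.003]
ft_force: [-0.4, 0.5, 1.0]
grip_width: 0.996
t 2.475 p [ 0.5497 -0.0086  0.2166] F [-0.4  0.5  1. ] g 0.9956785810845451 q [-0.17  0.27 -0.05  1.25 -0.01 -0.16]
[[-0.001  0.003  1.   ]
 [-0.006  1.    -0.003]
 [-1.    -0.006 -0.001]]
shift tool [ 0.0046 -0.0032 -0.0002]
yaw now 1.5673262090631188 turn about tool x -0.003
```

View pics/s1.png

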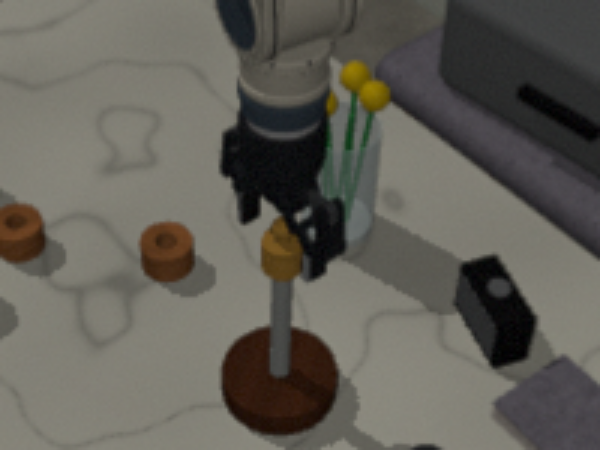

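The fingers straddle the finial cap, which sits in the crop at (282,255). I'll close and lift.

```bash
python3 -m pendant '{"claw":[-1,1,1,1,1,1,1],"xyz":[[0.004,-0.003,0],[0,0,0],[0,0,0],[0,0,0],[0,0,0],[0,0,0],[0,0,0]],"turn":[0,0,0,0,0,0,0]}'; python3 -m pendant '{"claw":[1,1,1,1],"xyz":[[-0.05,0,0],[-0.05,0,0],[-0.02,0,0],[0,0,0]],"turn":[0,0,0,0]}'; python3 -c "
from h import *
to((.42,.08,.10),np.pi/2)"
```

```text
t: 3.4
tool_pos: [0.552, -0.0118, 0.2188]
ee_rot: [0.71, -0.002, 0.704, -0.004]
ft_force: [0.1, 0.6, 0.6]
grip_width: 0.448
t: 3.9
tool_pos: [0.5507, -0.0111, 0.3405]
ee_rot: [0.709, -0.001, 0.705, -0.004]
ft_force: [0.9, -0.1, -0.9]
grip_width: 0.45
t 3.9 p [ 0.5507 -0.0111  0.3405] F [ 0.9 -0.1 -0.9] g 0.4500013697267149 q [-0.17  0.25  0.23  1.55 -0.01 -0.17]
[[ 0.005  0.003  1.   ]
 [-0.007  1.    -0.003]
 [-1.    -0.007  0.005]]
shift tool [ 0.2392  0.0923 -0.1322]
yaw now 1.567591407204725 turn about tool x -0.003
```

```bash
python3 -m pendant '{"claw":[1,1,1,1,1,1,1,1],"xyz":[[0,0.031,-0.044],[0,0.031,-0.044],[0,0.031,-0.044],[0.06,0,0],[0.06,0,0],[0.06,0,0],[0.06,0,0],[0,0,0]],"turn":[0,0,0,0,0,0,0,0]}'; python3 -c "
from h import *
to((.42,.08,.03),np.pi/2)"
```

```text
t: 4.9
tool_pos: [0.41, 0.0835, 0.0839]
ee_rot: [0.706, -0.001, 0.708, -0.003]
ft_force: [0.6, 0.3, -0.9]
grip_width: 0.453
t 4.9 p [0.41   0.0835 0.0839] F [ 0.6  0.3 -0.9] g 0.45289129182324134 q [ 0.    0.16 -0.57  0.85 -0.01  0.01]
[[-0.004  0.003  1.   ]
 [-0.006  1.    -0.003]
 [-1.    -0.006 -0.004]]
shift tool [ 0.0539 -0.0031  0.0102]
yaw now 1.5678349333402604 turn about tool x -0.003
```

```bash
python3 -m pendant '{"claw":[1,1,1,1,1],"xyz":[[0.045,0,0],[0.006,0,0],[0.003,0,0],[0.002,0,0],[0,0,0]],"turn":[0,0,0,0,0]}'
```

```text
t: 5.52
tool_pos: [0.415, 0.0833, 0.0345]
ee_rot: [0.709, -0.001, 0.705, -0.003]
ft_force: [0.3, 0.1, -1.7]
grip_width: 0.448
```

```bash
python3 -m pendant '{"claw":[1,1,1,1],"xyz":[[0.003,0,0],[0.003,0,0],[0.003,0,0],[0,0,0]],"turn":[0,0,0,0]}'
```

```text
t: 6.02
tool_pos: [0.4162, 0.0836, 0.0288]
ee_rot: [0.711, -0.001, 0.703, -0.003]
ft_force: [-0.0, -0.1, -1.5]
grip_width: 0.45
```

```bash
python3 -m pendant '{"claw":[1,1,1],"xyz":[[0.003,0,0],[0.003,0,0],[0,0,0]],"turn":[0,0,0]}'
```

```text
t: 6.4
tool_pos: [0.4169, 0.0835, 0.0287]
ee_rot: [0.713, -0.002, 0.701, -0.003]
ft_force: [0.3, 0.4, -0.8]
grip_width: 0.446
```

```bash
python3 -m pendant '{"claw":[1,1,1],"xyz":[[0.006,0,0],[0.006,0,0],[0,0,0]],"turn":[0,0,0]}'
```

```text
t: 6.78
tool_pos: [0.4212, 0.0837, 0.0229]
ee_rot: [0.717, -0.002, 0.697, -0.003]
ft_force: [0.1, 0.6, -1.3]
grip_width: 0.443
```

```bash
python3 -c "
from h import *
st()
c=shot('side');print(proj(c,[[.42,.083,0]]));u,v=proj(c,[[.42,.083,.03]])[0].astype(int);cv2.imwrite('pics/s2.png',cv2.resize(c['image'][v-40:v+40,u-50:u+50],None,fx=6,fy=6,interpolation=cv2.INTER_CUBIC))"
```

```text
t 6.775 p [0.4212 0.0837 0.0229] F [ 0.1  0.6 -1.3] g 0.44263315171533835 q [ 0.    0.24 -0.66  0.64 -0.01  0.01]
[[ 0.03   0.002  1.   ]
 [-0.006  1.    -0.002]
 [-1.    -0.006  0.03 ]]
[[240.83295638 250.57767716]]
```

View pics/s2.png

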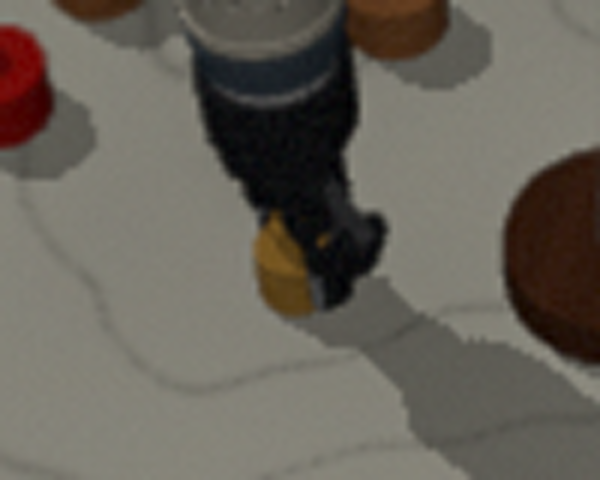

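```bash
python3 -c "
from h import *
c=shot('side');m=brass(c['image']);B=big(m,(215,215,60,50));print(B)
for z in (0,.005,.01,.02):
  print(z,bbm(c,.421,.0837,[(.02,z,z+.036)]),bbm(c,.4,.0837,[(.02,z,z+.036)]))
t=shot('top');print(big(brass(t['image']),(230,220,80,80)),proj(t,[[.421,.0837,.03]]))
"
```

```text
[231.5 240.5 241.5 256.5]
0 [233.52514774 238.0271491  247.40908449 255.50258548] [227.76864612 241.37652671 241.85547774 258.95620525]
0.005 [233.38323646 237.0143931  247.30862083 254.54049672] [227.6091592  240.36698959 241.73860967 257.99811565]
0.01 [233.24056723 235.99588259 247.20762869 253.57289479] [227.44881325 239.35167101 241.62112151 257.03449313]
0.02 [232.95293247 233.94141397 247.00404341 251.62097232] [227.12551853 237.30350293 241.38426647 255.09046799]
[229.5 219.5 230.5 220.5] [[266.34872452 270.47139009]]
```

```bash
python3 -m pendant '{"claw":[0.4,-0.2,-1,-1,-1],"xyz":[[0,0,0],[0,0,0],[0,0,0],[0,0,0],[0,0,0]],"turn":[0,0,0,0,0]}';python3 -m pendant '{"claw":[-1,-1,-1,-1],"xyz":[[-0.03,0,0],[-0.05,0,0],[-0.06,0,0],[0,0,0]],"turn":[0,0,0,0]}'; python3 -c "
from h import *
to((.5638,.2013,.15),np.pi/2)
c=shot('side');m=brass(c['image']);B=big(m,(215,215,60,50));print(B)
t=shot('top');C=big(brass(t['image']),(240,245,60,50));print(C)
P=[(.02,0,.036),(.011,.05,.051),(.003,.06,.062)]
for ob in ([(c,B,(1,1,1,1)),(t,C,(1,1,1,1))],[(c,B,(1,1,1,1))]): print(fit((.42,.083),P,ob))
"
```

```text
t: 7.55
tool_pos: [0.4204, 0.0835, 0.0207]
ee_rot: [0.716, -0.001, 0.698, -0.003]
ft_force: [-0.6, 1.1, 0.6]
grip_width: 1.0
t: 8.05
tool_pos: [0.4163, 0.0844, 0.1641]
ee_rot: [0.715, -0.001, 0.699, -0.003]
ft_force: [0.5, -0.3, 0.3]
grip_width: 1.0
t 8.05 p [0.4163 0.0844 0.1641] F [ 0.5 -0.3  0.3] g 1.000400041645158 q [ 0.01  0.08 -0.43  1.04 -0.01  0.01]
[[ 0.023  0.002  1.   ]
 [-0.006  1.    -0.002]
 [-1.    -0.006  0.023]]
shift tool [0.0167 0.1174 0.1469]
yaw now 1.5684678588834708 turn about tool x -0.002
[231.5 237.5 244.5 256.5]Traceback (most recent call last):
  File "<string>", line 5, in <module>
    t=shot('top');C=big(brass(t['image']),(240,245,60,50));print(C)
                    ~~~^^^^^^^^^^^^^^^^^^^^^^^^^^^^^^^^^^^
  File "h.py", line 33, in big
    n,l,s,_=cv2.connectedComponentsWithStats(M);i=1+s[1:,4].argmax();x,y,w,h,a=s[i];return np.r_[x-.5,y-.5,x+w-.5,y+h-.5]
                                                    ~~~~~~~~~~~~~~^^
ValueError: attempt to get argmax of an empty sequence
```

```bash
python3 -m pendant '{"claw":[-1,-1,-1,-1,-1],"xyz":[[0.005,0.0293,0.037],[0.005,0.0293,0.037],[0.005,0.0293,0.037],[0.005,0.0293,0.037],[0,0,0]],"turn":[0,0,0,0,0]}';python3 -c "
from h import *
to((.5638,.2013,.027),np.pi/2)"
```

```text
t: 8.78
tool_pos: [0.5638, 0.2035, 0.1315]
ee_rot: [0.708, -0.002, 0.706, -0.005]
ft_force: [0.2, -0.1, -0.4]
grip_width: 0.999
t 8.775 p [0.5638 0.2035 0.1315] F [ 0.2 -0.1 -0.4] g 0.9988383187030655 q [ 0.21  0.4  -0.08  1.09 -0.01  0.22]
[[ 0.004  0.004  1.   ]
 [-0.009  1.    -0.004]
 [-1.    -0.009  0.004]]
shift tool [ 0.1045 -0.0013 -0.0003]
yaw now 1.566420885488854 turn about tool x -0.004
```

```bash
python3 -m pendant '{"claw":[-1,-1,-1],"xyz":[[0.05,-0.001,0],[0.05,0,0],[0,0,0]],"turn":[0,0,0]}';python3 -c "
from h import *
to((.5638,.2013,.027),np.pi/2)
c=shot('side');B=big(teak(c['image']),(240,190,32,28));print(B)"; python3 -m pendant '{"claw":[1,1,1,1,1,1],"xyz":[[0.003,0,0],[0,0,0],[0,0,0],[0,0,0],[0,0,0],[0,0,0]],"turn":[0,0,0,0,0,0]}'
```

```text
t: 9.15
tool_pos: [0.5609, 0.2006, 0.0251]
ee_rot: [0.706, -0.002, 0.708, -0.005]
ft_force: [0.2, 0.2, 0.2]
grip_width: 1.001
t 9.15 p [0.5609 0.2006 0.0251] F [0.2 0.2 0.2] g 1.0006797429472776 q [ 0.21  0.49 -0.24  0.85 -0.01  0.21]
[[-0.003  0.004  1.   ]
 [-0.011  1.    -0.004]
 [-1.    -0.011 -0.003]]
shift tool [-0.0019  0.0007  0.0029]
yaw now 1.5668852433541796 turn about tool x -0.004
[246.5 193.5 259.5 213.5]
t: 9.95
tool_pos: [0.5647, 0.2011, 0.0305]
ee_rot: [0.71, -0.001, 0.704, -0.005]
ft_force: [0.4, 0.4, 0.3]
grip_width: 0.676
```

```bash
python3 -m pendant '{"claw":[1,1,1,1,1,1,1,1,1,1],"xyz":[[-0.06,0,0],[-0.06,0,0],[-0.06,0,0],[-0.06,0,0],[-0.02,0,0],[0,-0.053,-0.004],[0,-0.053,-0.004],[0,-0.053,-0.004],[0,-0.045,-0.003],[0,0,0]],"turn":[0,0,0,0,0,0,0,0,0,0]}';python3 -c "
from h import *
to((.5485,-.0119,.275),np.pi/2)"
```

```text
t: 11.2
tool_pos: [0.5457, -0.0056, 0.2996]
ee_rot: [0.709, -0.003, 0.705, -0.004]
ft_force: [-0.4, 0.5, -2.0]
grip_width: 0.675
t 11.2 p [ 0.5457 -0.0056  0.2996] F [-0.4  0.5 -2. ] g 0.6749196600635754 q [-0.16  0.24  0.12  1.44 -0.01 -0.16]
[[ 0.007  0.002  1.   ]
 [-0.009  1.    -0.002]
 [-1.    -0.009  0.007]]
shift tool [ 0.0247 -0.0061  0.0026]
yaw now 1.5691982001370532 turn about tool x -0.002
```

```bash
python3 -m pendant '{"claw":[1,1,1],"xyz":[[0.015,-0.006,0.0026],[0,0,0],[0,0,0]],"turn":[0,0,0]}';python3 -c "
from h import *
to((.5485,-.0119,.275),np.pi/2)
c=shot('side');cv2.imwrite('pics/s3.png',cv2.resize(c['image'][150:270,230:360],None,fx=5,fy=5,interpolation=cv2.INTER_CUBIC))
B=big(teak(c['image']),(270,150,60,60));print(B)
for z in(.25,.26): print(bbm(c,.5494,-.0119,[(.03,z,z+.038)]))
print(proj(c,[[.5494,-.0119,.216]]))"
```

```text
t: 11.58
tool_pos: [0.5485, -0.0104, 0.283]
ee_rot: [0.709, -0.003, 0.705, -0.003]
ft_force: [0.8, 0.3, -0.2]
grip_width: 0.677
t 11.575 p [ 0.5485 -0.0104  0.283 ] F [ 0.8  0.3 -0.2] g 0.6774229001159707 q [-0.17  0.25  0.09  1.4  -0.01 -0.17]
[[ 0.006  0.     1.   ]
 [-0.009  1.     0.   ]
 [-1.    -0.009  0.006]]
shift tool [ 0.008  -0.0014 -0.0001]
yaw now 1.5707690719419167 turn about tool x -0.0
[282.5 173.5 300.5 198.5]
[282.75925327 174.89017935 305.67932109 201.06905058]
[282.75623171 172.13813499 305.82559202 198.4541944 ]
[[293.73070091 201.57770452]]
```

View pics/s3.png

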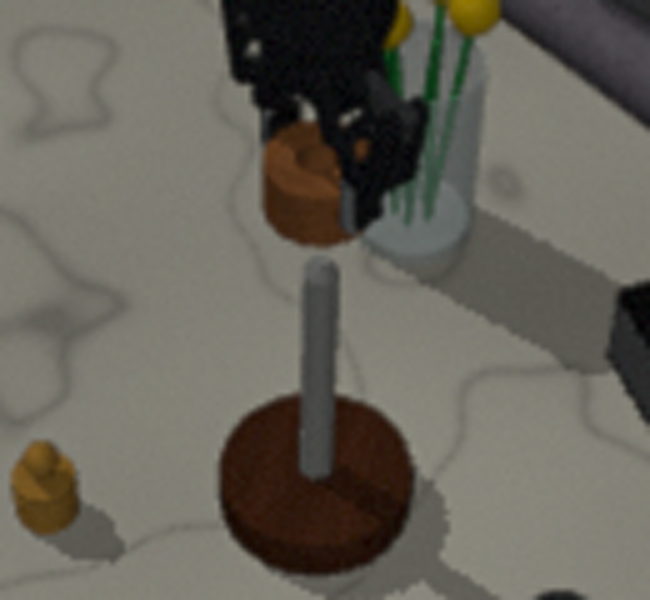

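The sleeve is at (315,185) in the crop, centred above the shaft tip at (320,268), and it matches the model. The finial stands upright at (45,490). I'll lower it.

```bash
python3 -m pendant '{"claw":[1,1,1,1],"xyz":[[0.025,-0.001,0],[0.02,0,0],[0.02,0,0],[0,0,0]],"turn":[0,0,0,0]}'
```

```text
t: 12.12
tool_pos: [0.5496, -0.0109, 0.2173]
ee_rot: [0.71, -0.006, 0.704, -0.003]
ft_force: [-1.3, -4.6, -3.4]
grip_width: 0.675
```

```bash
python3 -m pendant '{"claw":[1,1,-1,-1,-1,-1,-1],"xyz":[[0.02,-0.0005,0],[0,0,0],[0,0,0],[0,0,0],[0,0,0],[-0.06,0,0],[-0.04,0,0]],"turn":[0,0,0,0,0,0,0]}';python3 -c "
from h import *
to((.4475,.331,.15),np.pi/2)
c=shot('side');cv2.imwrite('pics/s4.png',cv2.resize(c['image'][170:300,190:350],None,fx=4,fy=4,interpolation=cv2.INTER_CUBIC))
B=big(teak(c['image']),(270,215,60,60));print(B)
for z in(.034,): print(bbm(c,.5494,-.0119,[(.03,z,z+.038)]))
A=big(teak(c['image']),(192,182,28,28));print(fit((.4475,.331),[(.03,0,.038)],[(c,A,(1,1,1,1))]))
"
```

```text
t: 13.0
tool_pos: [0.5485, -0.0085, 0.3003]
ee_rot: [0.709, -0.006, 0.705, -0.002]
ft_force: [0.4, -1.4, -0.2]
grip_width: 0.997
t 13.0 p [ 0.5485 -0.0085  0.3003] F [ 0.4 -1.4 -0.2] g 0.9970175695255773 q [-0.16  0.24  0.13  1.45 -0.01 -0.17]
[[ 0.006 -0.006  1.   ]
 [-0.012  1.     0.006]
 [-1.    -0.012  0.006]]
shift tool [ 0.1455  0.3419 -0.0999]
yaw now 1.5768020357890435 turn about tool x 0.006
[273.5 227.5 311.5 263.5]
[282.81850587 226.83001154 302.89893219 250.25161163]
(array([0.47929848, 0.34341215]), array([-1.36609739, -0.61729528,  1.38973853,  0.52980326]))
```

View pics/s4.png

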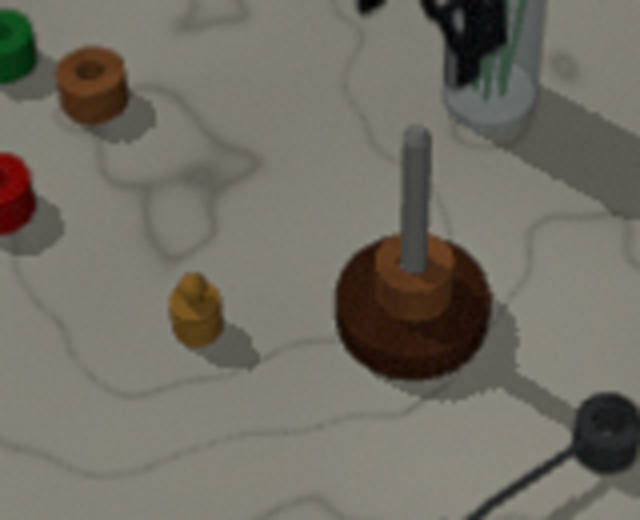

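Sleeve A is down on the base at (415,280). Sleeve B has been knocked: it is now at crop (92,85), so I'll remeasure it.

```bash
python3 -c "
from h import *
o=(1,1,1,1)
c=shot('side');A=big(teak(c['image']),(196,175,36,32))
t=shot('top');B=big(teak(t['image']),(160,235,50,45));print(A,B)
P=[(.03,0,.038)]
for ob in ([(c,A,o)],[(t,B,o)],[(c,A,o),(t,B,o)]): print(fit((.47,.33),P,ob))
to((.47,.33,.15),np.pi/2)
"
```

```text
[203.5 181.5 221.5 200.5] [166.5 243.5 189.5 263.5]
(array([0.48193237, 0.34118794]), array([-0.36665109, -0.59762959,  0.37243737,  0.55195254]))
(array([0.4822598 , 0.34146259]), array([-0.38357493, -0.85010749,  0.39294974,  0.85590474]))
(array([0.482145 , 0.3413969]), array([-0.34512464, -0.65728015,  0.39106631,  0.48909499, -0.36158188,
       -0.81190297,  0.4147877 ,  0.89368073]))
t 13.15 p [ 0.5491 -0.0086  0.2997] F [-0.3  0.2 -0.6] g 1.0046808337819326 q [-0.16  0.24  0.12  1.44 -0.01 -0.17]
[[ 0.008 -0.006  1.   ]
 [-0.012  1.     0.006]
 [-1.    -0.013  0.008]]
shift tool [ 0.1448  0.3409 -0.0783]
yaw now 1.5768115518439654 turn about tool x 0.006
```

```bash
python3 -m pendant '{"claw":[-1,-1,-1,-1,-1,-1,-1,-1,-1,-1,-1,-1],"xyz":[[0,0,0],[0,0,0],[0,0,0],[0,0,0],[0,0,0],[0,0.0286,-0.0421],[0.01,0.0286,-0.0421],[0.01,0.0286,-0.0421],[0.02,0.0286,-0.0421],[0.02,0.0286,-0.0421],[0.02,0.0286,-0.0421],[0.02,0.0286,-0.0421]],"turn":[0.16,0.16,0.16,0.16,0.15,0,0,0,0,0,0,0]}';python3 -c "
from h import *
to((.4822,.3414,.12),np.pi/4)
"
```

```text
t: 14.65
tool_pos: [0.4884, 0.3488, 0.1818]
ee_rot: [0.65, 0.277, 0.648, -0.286]
ft_force: [1.1, -0.5, 0.4]
grip_width: 0.997
t 14.65 p [0.4884 0.3488 0.1818] F [ 1.1 -0.5  0.4] g 0.9971395558772361 q [ 0.48  0.38  0.02  1.22 -0.01  1.3 ]
[[-0.003  0.73   0.683]
 [-0.012  0.683 -0.73 ]
 [-1.    -0.01   0.007]]
shift tool [ 0.0619 -0.0089  0.0008]
yaw now 0.7523097614626059 turn about tool x -0.033
```

```bash
python3 -m pendant '{"claw":[-1,-1,-1,-1],"xyz":[[0.05,-0.009,0.001],[0.05,0,0],[0,0,0],[0,0,0]],"turn":[-0.03,0,0,0]}';python3 -c "
from h import *
to((.4822,.3414,.028),np.pi/4)
o=(1,1,1,1)
c=shot('side');A=big(teak(c['image']),(196,175,36,32));print(A)
"
```

```text
t: 15.15
tool_pos: [0.4786, 0.3439, 0.0762]
ee_rot: [0.653, 0.264, 0.654, -0.275]
ft_force: [0.4, 0.0, -0.0]
grip_width: 0.998
t 15.15 p [0.4786 0.3439 0.0762] F [ 0.4  0.  -0. ] g 0.998190329048127 q [ 0.48  0.43 -0.18  0.97 -0.01  1.27]
[[-0.007  0.704  0.71 ]
 [-0.014  0.71  -0.704]
 [-1.    -0.015  0.005]]
shift tool [0.0482 0.0015 0.0041]
yaw now 0.7894030002427784 turn about tool x 0.004
[203.5 181.5 221.5 200.5]
```

```bash
python3 -m pendant '{"claw":[-1,-1,1,1,1,1,1,1],"xyz":[[0.045,0.001,0.004],[0.003,0,0],[0,0,0],[0,0,0],[0,0,0],[0,0,0],[0,0,0],[0,0,0]],"turn":[0,0,0,0,0,0,0,0]}';python3 -c "
from h import *
to((.4822,.3414,.3),np.pi/4)
"
```

```text
t: 16.2
tool_pos: [0.4871, 0.3434, 0.0388]
ee_rot: [0.657, 0.268, 0.651, -0.271]
ft_force: [0.2, -0.1, -0.8]
grip_width: 0.678
t 16.2 p [0.4871 0.3434 0.0388] F [ 0.2 -0.1 -0.8] g 0.6779725835068965 q [ 0.48  0.47 -0.23  0.87 -0.01  1.26]
[[ 0.007  0.705  0.709]
 [-0.006  0.709 -0.705]
 [-1.     0.     0.009]]
shift tool [-0.2612 -0.0048  0.0003]
yaw now 0.7882561043330629 turn about tool x 0.003
```

```bash
python3 -m pendant '{"claw":[1,1,1,1,1,1,1,1,1,1,1,1],"xyz":[[-0.055,0,0],[-0.055,0,0],[-0.055,0,0],[-0.055,0,0],[-0.055,0,0],[0,-0.0293,0.0423],[0,-0.0293,0.0423],[0,-0.0293,0.0423],[0,-0.0293,0.0423],[0,-0.0293,0.0423],[0,-0.0293,0.0423],[0,-0.0293,0.0423]],"turn":[0,0,0,0,0,0,0,0,0,0,0,0]}';python3 -m pendant '{"claw":[1],"xyz":[[0,0,0]],"turn":[0]}';python3 -c "
from h import *
to((.5494,-.0119,.285),np.pi/4)
"
```

```text
t: 17.7
tool_pos: [0.5519, -0.016, 0.3246]
ee_rot: [0.657, 0.266, 0.652, -0.269]
ft_force: [0.7, 0.1, -0.8]
grip_width: 0.676
t: 17.82
tool_pos: [0.5523, -0.0192, 0.3239]
ee_rot: [0.657, 0.267, 0.652, -0.271]
ft_force: [0.2, 0.9, -1.3]
grip_width: 0.678
t 17.825 p [ 0.5523 -0.0192  0.3239] F [ 0.2  0.9 -1.3] g 0.6777913785943834 q [-0.18  0.25  0.2   1.51 -0.01  0.6 ]
[[ 0.004  0.703  0.711]
 [-0.008  0.711 -0.703]
 [-1.    -0.003  0.009]]
shift tool [ 0.0388  0.0033 -0.0075]
yaw now 0.7911114237617465 turn about tool x 0.006
```

```bash
python3 -m pendant '{"claw":[1,1,1],"xyz":[[0.03,0.003,-0.0075],[0,0,0],[0,0,0]],"turn":[0,0,0]}';python3 -c "
from h import *
s,R=to((.5494,-.0119,.285),np.pi/4) or st()
c=shot('side')
B=big(teak(c['image']),(270,150,60,60));print(B)
for z in(.25,.26): print(bbm(c,.5494,-.0119,[(.03,z,z+.038)]))
"
```

```text
t: 18.2
tool_pos: [0.5491, -0.0114, 0.2944]
ee_rot: [0.657, 0.267, 0.651, -0.271]
ft_force: [-0.6, 0.7, -0.3]
grip_width: 0.678
t 18.2 p [ 0.5491 -0.0114  0.2944] F [-0.6  0.7 -0.3] g 0.6783631828849479 q [-0.17  0.25  0.11  1.43 -0.01  0.61]
[[ 0.005  0.703  0.711]
 [-0.008  0.711 -0.703]
 [-1.    -0.002  0.009]]
shift tool [ 0.0094 -0.0001  0.0004]
yaw now 0.7906569967474134 turn about tool x 0.005
t 18.2 p [ 0.5491 -0.0114  0.2944] F [-0.6  0.7 -0.3] g 0.6783631828849479 q [-0.17  0.25  0.11  1.43 -0.01  0.61]
[[ 0.005  0.703  0.711]
 [-0.008  0.711 -0.703]
 [-1.    -0.002  0.009]]
[282.5 174.5 304.5 198.5]
[282.75925327 174.89017935 305.67932109 201.06905058]
[282.75623171 172.13813499 305.82559202 198.4541944 ]
```

Well centred. I'll lower and release.

```bash
python3 -m pendant '{"claw":[1,1,1,1,1],"xyz":[[0.025,0,0],[0.025,0,0],[0.025,0,0],[0.015,0,0],[0,0,0]],"turn":[0,0,0,0,0]}'
```

```text
t: 18.88
tool_pos: [0.5513, -0.0125, 0.2081]
ee_rot: [0.66, 0.266, 0.649, -0.271]
ft_force: [-2.2, -1.8, -2.2]
grip_width: 0.679
```

```bash
python3 -m pendant '{"claw":[-1,-1,-1,-1,-1,-1,-1,-1,-1,-1,-1],"xyz":[[0,0,0],[0,0,0],[0,0,0],[-0.06,0,0],[-0.05,0,0],[0,0,0],[0,0,0],[0,0,0],[0,0,0],[0,0,0],[0,0,0]],"turn":[0,0,0,0,0,-0.157,-0.157,-0.157,-0.157,-0.157,0]}';python3 -c "
from h import *
o=(1,1,1,1)
to((.584,-.1907,.2),np.pi/2)
c=shot('side');t=shot('top')
B=big(teak(c['image']),(270,195,60,60));print(B)
print(bbm(c,.5494,-.0119,[(.03,.034,.11)]))
D=big(dark(c['image']),(328,258,30,39));E=big(dark(t['image']),(335,196,45,26));print(D,E)
P=[(.025,0,.036)]
for ob in ([(c,D,(0,1,1,1))],[(t,E,(1,1,1,0))],[(c,D,(0,1,1,1)),(t,E,(1,1,1,0))]): print(fit((.584,-.19),P,ob))
cv2.imwrite('pics/s5.png',np.vstack([cv2.resize(c['image'][195:315,260:370],None,fx=4,fy=4,interpolation=cv2.INTER_CUBIC)[:300],cv2.resize(t['image'][190:270,310:420],None,fx=4,fy=4,interpolation=cv2.INTER_CUBIC)[:300]]))
"
```

```text
t: 20.25
tool_pos: [0.5515, -0.0096, 0.3273]
ee_rot: [0.715, -0.015, 0.699, 0.007]
ft_force: [-1.3, -0.5, -0.8]
grip_width: 1.002
t 20.25 p [ 0.5515 -0.0096  0.3273] F [-1.3 -0.5 -0.8] g 1.0017769293859715 q [-0.17  0.24  0.19  1.5  -0.01 -0.2 ]
[[ 0.022 -0.032  0.999]
 [-0.011  0.999  0.032]
 [-1.    -0.012  0.022]]
shift tool [ 0.13   -0.1805  0.0239]
yaw now 1.6025275813105841 turn about tool x 0.032
[273.5 220.5 312.5 254.5]
[282.80887084 218.6291294  303.34041616 250.25161163]
[327.5 267.5 350.5 288.5] [346.5 202.5 365.5 221.5]
(array([ 0.58513216, -0.19164052]), array([ 0.        , -0.16475299,  0.00019644,  0.15828569]))
(array([ 0.58254254, -0.19005241]), array([ 0.08132419,  0.00082409, -0.07900295, -0.        ]))
(array([ 0.58389366, -0.19070122]), array([ 0.        , -0.1533231 , -0.53670287,  0.17084601,  0.25820923,
       -0.45229023,  0.09834919, -0.        ]))
```

View pics/s5.png

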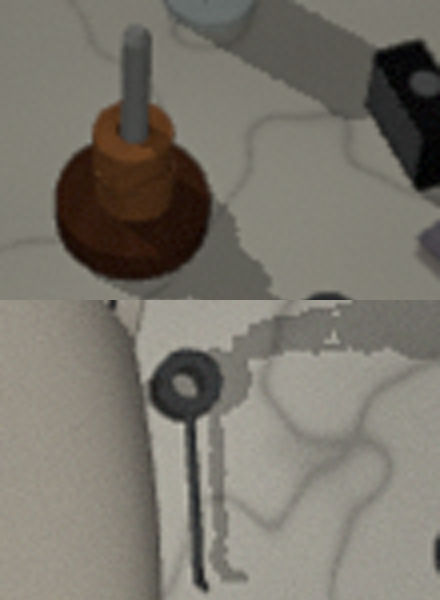

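Both sleeves are stacked on the base, and the arm's collar is still at (186,384) in the lower crop, unmoved. Next is the hook arm.

```bash
python3 -m pendant '{"claw":[-1,-1,-1,-1,-1,-1,-1],"xyz":[[0.0,-0.045,0.007],[0.03,-0.045,0.006],[0.05,-0.045,0.006],[0.05,-0.045,0.006],[0.05,0,0],[0,0,0],[0,0,0]],"turn":[0.03,0,0,0,0,0,0]}';python3 -c "
from h import *
to((.584,-.1907,.027),np.pi/2)"
```

```text
t: 21.22
tool_pos: [0.5826, -0.1897, 0.1564]
ee_rot: [0.717, 0.003, 0.697, -0.012]
ft_force: [-0.2, 0.4, 0.6]
grip_width: 1.0
t 21.225 p [ 0.5826 -0.1897  0.1564] F [-0.2  0.4  0.6] g 0.999934706003872 q [-0.45  0.38 -0.04  1.12  0.   -0.43]
[[ 0.028  0.02   0.999]
 [-0.013  1.    -0.02 ]
 [-1.    -0.012  0.029]]
shift tool [ 0.1294  0.0005 -0.0023]
yaw now 1.5503613743309117 turn about tool x -0.02
```

```bash
python3 -m pendant '{"claw":[-1,-1,-1,-1],"xyz":[[0.055,0,-0.002],[0.055,0,0],[0.016,0,0],[0,0,0]],"turn":[-0.02,0,0,0]}';python3 -c "
from h import *
to((.584,-.1907,.027),np.pi/2)"
```

```text
t: 21.72
tool_pos: [0.5912, -0.1921, 0.0392]
ee_rot: [0.723, -0.007, 0.691, -0.007]
ft_force: [0.2, -0.1, 0.5]
grip_width: 1.0
t 21.725 p [ 0.5912 -0.1921  0.0392] F [ 0.2 -0.1  0.5] g 1.0002729584694465 q [-0.45  0.48 -0.2   0.84  0.   -0.45]
[[ 0.044 -0.     0.999]
 [-0.02   1.     0.001]
 [-0.999 -0.02   0.044]]
shift tool [ 0.0118  0.0017 -0.0078]
yaw now 1.5709935650239506 turn about tool x 0.0
```

```bash
python3 -m pendant '{"claw":[-1,-1,1,1,1,1,1,1],"xyz":[[0.01,0.0015,-0.0075],[0,0,0],[0,0,0],[0,0,0],[0,0,0],[0,0,0],[0,0,0],[0,0,0]],"turn":[0,0,0,0,0,0,0,0]}';python3 -c "
from h import *
to((.584,-.1907,.027),np.pi/2)"
```

```text
t: 22.72
tool_pos: [0.5865, -0.1916, 0.0349]
ee_rot: [0.725, -0.009, 0.688, -0.008]
ft_force: [-0.7, 1.3, 1.2]
grip_width: 0.566
t 22.725 p [ 0.5865 -0.1916  0.0349] F [-0.7  1.3  1.2] g 0.5662633728940348 q [-0.45  0.47 -0.23  0.81  0.   -0.45]
[[ 0.052 -0.     0.999]
 [-0.023  1.     0.001]
 [-0.998 -0.023  0.052]]
shift tool [ 0.0078  0.0011 -0.0029]
yaw now 1.5709765980203607 turn about tool x 0.0
```

```bash
python3 -m pendant '{"claw":[1,1,1,1,1,1,1,1,1,1],"xyz":[[-0.04,0,0],[-0.055,0,0],[-0.06,0,0],[-0.06,0,0],[-0.055,0,0],[0,0.045,-0.006],[0,0.045,-0.006],[0,0.045,-0.006],[0,0.045,-0.006],[0,0,0]],"turn":[0,0,0,0,0,0,0,0,0,0]}';python3 -c "
from h import *
to((.552,-.0119,.3),np.pi/2)"
```

```text
t: 23.98
tool_pos: [0.5474, -0.0016, 0.3044]
ee_rot: [0.724, -0.007, 0.69, -0.009]
ft_force: [0.2, 0.4, -2.4]
grip_width: 0.566
t 23.975 p [ 0.5474 -0.0016  0.3044] F [ 0.2  0.4 -2.4] g 0.5662818297537285 q [-0.15  0.21  0.1   1.4  -0.01 -0.15]
[[ 0.048  0.003  0.999]
 [-0.022  1.    -0.002]
 [-0.999 -0.022  0.048]]
shift tool [ 0.0049 -0.0102  0.0044]
yaw now 1.5679369866949349 turn about tool x -0.003
```

```bash
python3 -m pendant '{"claw":[1,1,1,1,1,1,1,1,1,1],"xyz":[[0,-0.01,0.004],[0,0,0],[0,0,0],[0,0,0],[0,0,0],[0,0,0],[0,0,0],[0,0,0],[0,0,0],[0,0,0]],"turn":[0,-0.17,-0.17,-0.17,-0.17,-0.17,-0.17,-0.17,-0.17,0]}';python3 -c "
from h import *
s,R=st()
to(np.array([.5494,-.0119,.28])-R@[0,0,-.0025]*np.array([1,1,0]),np.radians(168))
c=shot('side');cv2.imwrite('pics/s6.png',cv2.resize(c['image'][150:270,230:360],None,fx=5,fy=5,interpolation=cv2.INTER_CUBIC))
for z in(.25,.26): print(bbm(c,.5494,-.0119,[(.025,z,z+.036)]),proj(c,[[.5494,-.0119,z]]))
"
```

```text
t: 25.22
tool_pos: [0.5558, -0.0289, 0.3014]
ee_rot: [0.55, -0.468, 0.538, 0.435]
ft_force: [-0.2, 0.1, -2.4]
grip_width: 0.567
t 25.225 p [ 0.5558 -0.0289  0.3014] F [-0.2  0.1 -2.4] g 0.5671592972224555 q [-0.19  0.23  0.11  1.4  -0.02 -1.58]
[[ 0.043 -0.982  0.185]
 [-0.025  0.184  0.983]
 [-0.999 -0.047 -0.017]]
t 25.225 p [ 0.5558 -0.0289  0.3014] F [-0.2  0.1 -2.4] g 0.5671592972224555 q [-0.19  0.23  0.11  1.4  -0.02 -1.58]
[[ 0.043 -0.982  0.185]
 [-0.025  0.184  0.983]
 [-0.999 -0.047 -0.017]]
shift tool [0.0206 0.0104 0.0184]
yaw now 2.9563538974528862 turn about tool x 0.024
[284.63457187 176.73022924 303.74158506 199.68907601] [[293.95740157 192.90939252]]
[284.64353157 173.98509228 303.87506645 197.07302836] [[294.02581051 190.28847808]]
```

View pics/s6.png

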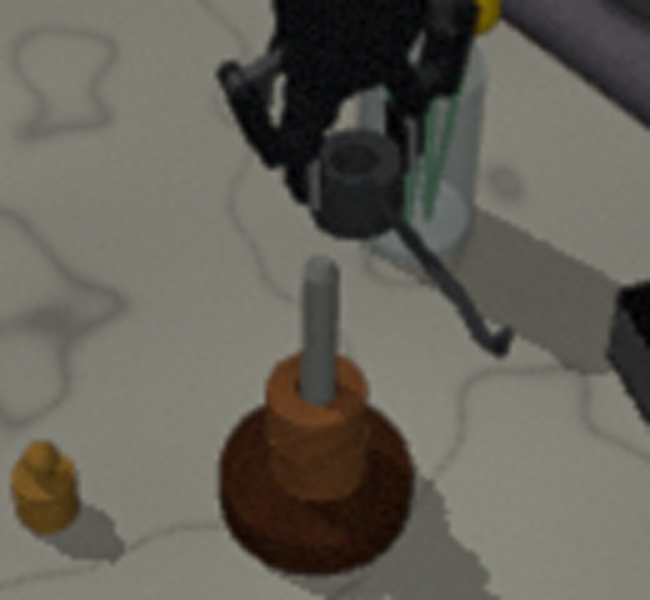

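The hook arm is held by its collar at (358,185) with the hook out to (495,345). It is about 17 mm off the shaft tip at (320,268), as the pose says. I'll correct that.

```bash
python3 -m pendant '{"claw":[1,1,1],"xyz":[[0.008,0.0104,0.0184],[0,0,0],[0,0,0]],"turn":[0.024,0,0]}';python3 -c "
from h import *
s,R=st()
to(np.array([.5494,-.0119,.28])-R@[0,0,-.0025]*np.array([1,1,0]),np.radians(168))
c=shot('side')
im=c['image'][150:215,270:340];m=(im.max(2)<75)
cv2.imwrite('pics/s7.png',cv2.resize(im,None,fx=8,fy=8,interpolation=cv2.INTER_CUBIC))
for z in(.24,.25,.26): print(bbm(c,.5494,-.0119,[(.025,z,z+.036)]),proj(c,[[.5494,-.0119,z+.036]]))
"
```

```text
t: 25.65
tool_pos: [0.5501, -0.0112, 0.2922]
ee_rot: [0.559, -0.457, 0.547, 0.424]
ft_force: [-0.0, 0.2, -2.1]
grip_width: 0.568
t 25.65 p [ 0.5501 -0.0112  0.2922] F [-0.   0.2 -2.1] g 0.5679221017526307 q [-0.16  0.22  0.08  1.38 -0.02 -1.51]
[[ 0.043 -0.974  0.223]
 [-0.026  0.222  0.975]
 [-0.999 -0.047 -0.016]]
t 25.65 p [ 0.5501 -0.0112  0.2922] F [-0.   0.2 -2.1] g 0.5679221017526307 q [-0.16  0.22  0.08  1.38 -0.02 -1.51]
[[ 0.043 -0.974  0.223]
 [-0.026  0.222  0.975]
 [-0.999 -0.047 -0.016]]
shift tool [0.0121 0.0011 0.0019]
yaw now 2.9174121803709485 turn about tool x -0.015
[284.62572389 179.44098039 303.60967471 202.27165672] [[294.13695464 186.02512479]]
[284.63457187 176.73022924 303.74158506 199.68907601] [[294.20749598 183.31592491]]
[284.64353157 173.98509228 303.87506645 197.07302836] [[294.27888096 180.57168756]]
```

View pics/s7.png

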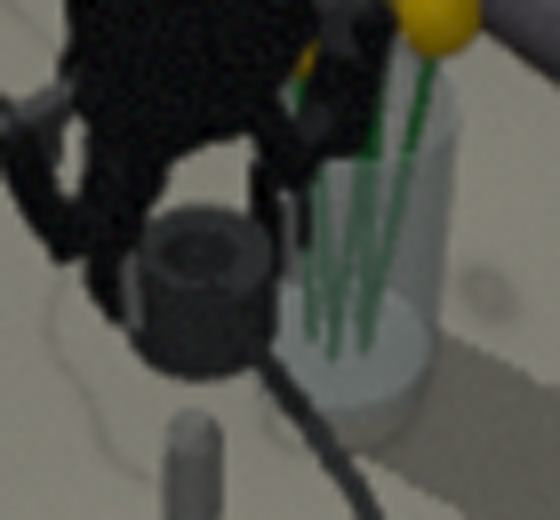

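The collar's bottom centre, at about (198,375) in the crop, lines up with the shaft at (193,430). I'll lower it.

```bash
python3 -m pendant '{"claw":[1,1,1,1],"xyz":[[0.025,0.001,0.001],[0.02,0,0.0005],[0.015,0,0],[0,0,0]],"turn":[0,0,0,0]}'
```

```text
t: 26.2
tool_pos: [0.5519, -0.0122, 0.2365]
ee_rot: [0.561, -0.457, 0.546, 0.422]
ft_force: [-3.7, 2.2, -5.0]
grip_width: 0.567
```

```bash
python3 -m pendant '{"claw":[1,1,1],"xyz":[[0.015,0,0],[0.015,0,0],[0,0,0]],"turn":[0,0,0]}'
```

```text
t: 26.58
tool_pos: [0.5505, -0.0131, 0.2071]
ee_rot: [0.561, -0.455, 0.547, 0.422]
ft_force: [-1.0, 0.3, -2.0]
grip_width: 0.565
```

```bash
python3 -m pendant '{"claw":[0.2,-0.2,-1,-1,-1,-1,-1,-1],"xyz":[[0,0,0],[0,0,0],[0,0,0],[0,0,0],[-0.05,0,0],[-0.05,0,0],[-0.03,0,0],[0,0,0]],"turn":[0,0,0,0,0,0,0,0]}';python3 -c "
from h import *
st()
c=shot('side');t=shot('top');cv2.imwrite('pics/s8.png',np.hstack([cv2.resize(c['image'][180:330,230:370],None,fx=4,fy=4,interpolation=cv2.INTER_CUBIC)]))
cv2.imwrite('pics/t8.png',t['image']);cv2.imwrite('pics/side8.png',c['image'])
"
```

```text
t: 27.58
tool_pos: [0.5464, -0.011, 0.3439]
ee_rot: [0.563, -0.457, 0.546, 0.42]
ft_force: [0.4, 0.4, -0.8]
grip_width: 1.004
t 27.575 p [ 0.5464 -0.011   0.3439] F [ 0.4  0.4 -0.8] g 1.0037951072483988 q [-0.16  0.21  0.19  1.5  -0.02 -1.5 ]
[[ 0.051 -0.972  0.231]
 [-0.027  0.23   0.973]
 [-0.998 -0.055 -0.014]]
```

View pics/s8.png

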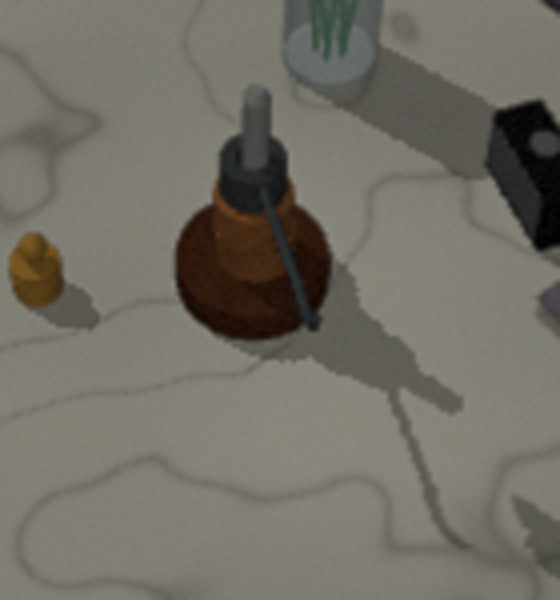

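Arm seated on the sleeves with its collar at (253,170) and tip at (312,322). That makes 13 pictures viewed. Next I'll measure the finial and the arm direction.

```bash
python3 -c "
from h import *
S,T=cal('side'),cal('top');c=cv2.imread('pics/side8.png');t=cv2.imread('pics/t8.png');o=(1,1,1,1)
tip=atz(S,(307.6,260.1),.153);print('tip',tip,np.degrees(np.arctan2(tip[1]+.0119,tip[0]-.5494)),np.hypot(tip[1]+.0119,tip[0]-.5494))
P=[(.02,0,.036),(.011,.05,.051),(.003,.06,.062)]
B=big(brass(c),(222,225,40,40));print(B,fit((.415,.083),P,[(S,B,o)]))
print([int(x) for x in np.unique(brass(t)[230:300,230:300],return_counts=True)[1]])
try:
  C=big(brass(t),(240,240,60,60));print(C,fit((.415,.083),P,[(T,C,o)]))
except Exception as e: print(e)
to((.415,.083,.2),np.radians(90))
"
```

```text
tip [ 0.48317234 -0.15185689  0.153     ] -115.32353113650956 0.15483550839922117
[231.5 237.5 244.5 256.5] (array([0.41354782, 0.08620893]), array([-0.47074544,  0.28856889,  0.48034047, -0.29813713]))
[4900]
attempt to get argmax of an empty sequence
t 27.675 p [ 0.5458 -0.0109  0.3413] F [-0.2 -0.1 -0.9] g 0.9998390805186996 q [-0.16  0.21  0.18  1.49 -0.02 -1.5 ]
[[ 0.047 -0.972  0.231]
 [-0.026  0.23   0.973]
 [-0.999 -0.051 -0.014]]
shift tool [0.1326 0.1559 0.0632]
yaw now 2.90925457346945 turn about tool x 1.338
```

```bash
python3 -m pendant '{"claw":[-1,-1,-1,-1,-1,-1,-1],"xyz":[[0,0.052,0.021],[0.03,0.052,0.021],[0.03,0.052,0.021],[0.06,0,0],[0.06,0,0],[0,0,0],[0,0,0]],"turn":[0,0,0,0,0,0,0]}';python3 -c "
from h import *
to((.415,.085,.025),np.radians(168))
c=shot('side');print(big(brass(c['image']),(222,225,40,40)))"
```

```text
t: 28.55
tool_pos: [0.4123, 0.0821, 0.1442]
ee_rot: [0.56, -0.454, 0.549, 0.422]
ft_force: [0.5, -0.1, 0.5]
grip_width: 0.997
t 28.55 p [0.4123 0.0821 0.1442] F [ 0.5 -0.1  0.5] g 0.9972526648898452 q [ 0.01  0.08 -0.49  0.97 -0.03 -1.32]
[[ 0.039 -0.972  0.232]
 [-0.026  0.231  0.973]
 [-0.999 -0.044 -0.016]]
shift tool [0.1191 0.0033 0.0054]
yaw now 2.908596870579387 turn about tool x -0.024
[231.5 237.5 242.5 256.5]
```

```bash
python3 -m pendant '{"claw":[-1,-1,-1,-1],"xyz":[[0.055,0.003,0.005],[0.05,0,0],[0.012,0,0],[0,0,0]],"turn":[0,0,0,0]}';python3 -c "
from h import *
to((.415,.085,.025),np.radians(168))"
```

```text
t: 29.1
tool_pos: [0.4235, 0.0845, 0.0325]
ee_rot: [0.564, -0.457, 0.545, 0.419]
ft_force: [1.2, 0.9, 0.3]
grip_width: 1.002
t 29.1 p [0.4235 0.0845 0.0325] F [1.2 0.9 0.3] g 1.002159675554211 q [ 0.02  0.22 -0.66  0.64 -0.03 -1.32]
[[ 0.055 -0.971  0.233]
 [-0.026  0.232  0.972]
 [-0.998 -0.059 -0.012]]
shift tool [ 0.007   0.0088 -0.0014]
yaw now 2.9074028269490544 turn about tool x -0.025
```

```bash
python3 -m pendant '{"claw":[-1,-1,1,1,1,1,1],"xyz":[[0.006,0.008,-0.001],[0,0,0],[0,0,0],[0,0,0],[0,0,0],[0,0,0],[0,0,0]],"turn":[0,0,0,0,0,0,0]}';python3 -c "
from h import *
to((.415,.085,.31),np.radians(168))"
```

```text
t: 29.98
tool_pos: [0.418, 0.0855, 0.0309]
ee_rot: [0.566, -0.458, 0.543, 0.417]
ft_force: [0.4, 0.4, -1.2]
grip_width: 0.454
t 29.975 p [0.418  0.0855 0.0309] F [ 0.4  0.4 -1.2] g 0.45423610159211003 q [ 0.02  0.21 -0.68  0.62 -0.03 -1.31]
[[ 0.062 -0.971  0.233]
 [-0.025  0.232  0.972]
 [-0.998 -0.066 -0.01 ]]
shift tool [-0.2787 -0.0157 -0.004 ]
yaw now 2.9074185812382938 turn about tool x -0.025
```

```bash
python3 -m pendant '{"claw":[1,1,1,1,1,1,1,1,1,1],"xyz":[[-0.05,0,0],[-0.06,0,0],[-0.06,0,0],[-0.06,0,0],[-0.05,0,0],[0,-0.056,-0.022],[0,-0.056,-0.022],[0,-0.056,-0.022],[0,0,0],[0,0,0]],"turn":[0,0,0,0,0,0,0,0,0,0]}';python3 -c "
from h import *
to((.5494,-.0119,.27),np.radians(168))"
```

```text
t: 31.22
tool_pos: [0.5515, -0.0132, 0.3298]
ee_rot: [0.566, -0.458, 0.543, 0.418]
ft_force: [0.8, 0.1, -1.4]
grip_width: 0.449
t 31.225 p [ 0.5515 -0.0132  0.3298] F [ 0.8  0.1 -1.4] g 0.4488176448027383 q [-0.17  0.21  0.16  1.45 -0.01 -1.51]
[[ 0.06  -0.971  0.231]
 [-0.025  0.23   0.973]
 [-0.998 -0.064 -0.01 ]]
shift tool [0.0595 0.0062 0.0014]
yaw now 2.909097360532932 turn about tool x -0.023
```

```bash
python3 -m pendant '{"claw":[1,1,1],"xyz":[[0.05,0.0055,0.001],[0,0,0],[0,0,0]],"turn":[0,0,0]}';python3 -c "
from h import *
to((.5494,-.0119,.216),np.radians(168))
c=shot('side');im=c['image'];B=big(brass(im),(265,150,60,60));print(B)
P=lambda z:[(.02,z,z+.036),(.011,z+.05,z+.051),(.003,z+.06,z+.062)]
for z in (.23,.24,.25): print(z,bbm(c,.5494,-.0119,P(z)),bbm(c,.5494,-.0119,P(z)[:1]))
cv2.imwrite('pics/s9.png',cv2.resize(im[145:235,255:335],None,fx=6,fy=6,interpolation=cv2.INTER_CUBIC))
"
```

```text
t: 31.6
tool_pos: [0.5479, -0.0105, 0.2812]
ee_rot: [0.566, -0.46, 0.542, 0.418]
ft_force: [-0.0, -0.1, -0.5]
grip_width: 0.448
t 31.6 p [ 0.5479 -0.0105  0.2812] F [-0.  -0.1 -0.5] g 0.4484713574609088 q [-0.16  0.21  0.03  1.33 -0.01 -1.51]
[[ 0.063 -0.971  0.229]
 [-0.025  0.228  0.973]
 [-0.998 -0.067 -0.01 ]]
shift tool [ 0.0652  0.0026 -0.0004]
yaw now 2.9109793360015415 turn about tool x -0.021
[287.5 175.5 301.5 198.5]
0.23 [286.45788547 180.87278971 301.59565393 203.45204266] [286.45788547 183.41892902 301.59565393 203.45204266]
0.24 [286.47823773 178.10708548 301.71387126 200.90100696] [286.47823773 180.74228657 301.71387126 200.90100696]
0.25 [286.49883476 175.30542903 301.83349177 198.31719789] [286.49883476 178.03171508 301.83349177 198.31719789]
```

View pics/s9.png

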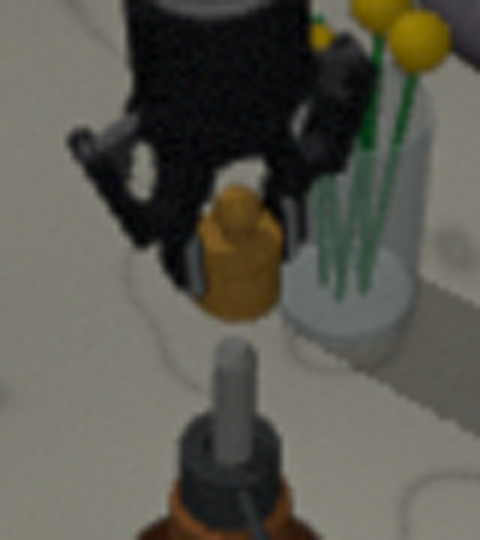

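The finial at (237,270) hangs right over the shaft tip at (236,345). I'll lower it.

```bash
python3 -m pendant '{"claw":[1,1,1,1,1],"xyz":[[0.02,0.0015,0],[0.02,0.0015,0],[0.015,0.001,0],[0.006,0,0],[0,0,0]],"turn":[0,0,0,0,0]}'
```

```text
t: 32.28
tool_pos: [0.5508, -0.0107, 0.2265]
ee_rot: [0.568, -0.463, 0.539, 0.415]
ft_force: [-2.5, 0.2, -2.4]
grip_width: 0.451
```

Close to seated. I'll press a touch lower, release and rise.

```bash
python3 -m pendant '{"claw":[1,1],"xyz":[[0.005,0,0],[0,0,0]],"turn":[0,0]}'; python3 -m pendant '{"claw":[0.4,-0.1,-1,-1,-1,-1,-1,-1],"xyz":[[0,0,0],[0,0,0],[0,0,0],[0,0,0],[-0.05,-0.003,0],[-0.05,-0.003,0],[-0.03,0,0],[0,0,0]],"turn":[0,0,0,0,0,0,0,0]}';python3 -c "
from h import *
to((.449,-.397,.25),np.radians(78))
o=(1,1,1,1)
c=shot('side');im=c['image'];B=big(brass(im),(265,150,60,60));print(B)
P=lambda z:[(.02,z,z+.036),(.011,z+.05,z+.051),(.003,z+.06,z+.062)]
print(bbm(c,.5494,-.0119,P(.19)))
t=shot('top')
cv2.imwrite('pics/side9.png',im);cv2.imwrite('pics/t9.png',t['image'])
h=cv2.cvtColor(t['image'],cv2.COLOR_BGR2HSV);m=((h[...,0]<17)&(h[...,1]>85)&(h[...,2]>35));m[:,:415]=0;m[:,470:]=0;m[:220]=0;m[280:]=0
y,x=np.nonzero(m);print('bar px',len(x),x.min(),x.max(),y.min(),y.max());r=cv2.minAreaRect(np.c_[x,y].astype(np.float32));print(r)
bp=cv2.boxPoints(r);print(bp)
l=cv2.fitLine(np.c_[x,y].astype(np.float32),cv2.DIST_L2,0,.01,.01).ravel();print(l)
e=[l[2:]+l[:2]*k for k in(-13.2,13.2)]
E=[atz(t,q,.11) for q in e];print(E,(E[0]+E[1])/2,np.linalg.norm(E[0]-E[1]),np.degrees(np.arctan2(*(E[0]-E[1])[1::-1])))
cen=[x.mean(),y.mean()];print(atz(t,cen,.11))
im2=im;m=teak(im2);m[:325]=0;m[365:]=0;m[:,335:][:,:]=m[:,335:];m[:,:335]=0;m[:,395:]=0;y,x=np.nonzero(m);print('side bar',len(x),x.min(),x.max(),y.min(),y.max(),atz(c,[x.mean(),y.mean()],.11));l=cv2.fitLine(np.c_[x,y].astype(np.float32),cv2.DIST_L2,0,.01,.01).ravel();E=[atz(c,l[2:]+l[:2]*k,.11) for k in(-10,10)];print(np.degrees(np.arctan2(*(E[0]-E[1])[1::-1])))
"
```

```text
t: 32.52
tool_pos: [0.5508, -0.0107, 0.2225]
ee_rot: [0.568, -0.463, 0.539, 0.415]
ft_force: [-1.8, 0.6, -3.0]
grip_width: 0.449
t: 33.52
tool_pos: [0.5481, -0.009, 0.3582]
ee_rot: [0.569, -0.464, 0.538, 0.414]
ft_force: [-0.2, -0.8, -0.1]
grip_width: 0.998
t 33.525 p [ 0.5481 -0.009   0.3582] F [-0.2 -0.8 -0.1] g 0.998059939521174 q [-0.16  0.19  0.2   1.5  -0.01 -1.5 ]
[[ 0.079 -0.97   0.228]
 [-0.028  0.227  0.974]
 [-0.996 -0.083 -0.009]]
shift tool [ 0.1107  0.0172 -0.3994]
yaw now 2.912073639749371 turn about tool x 1.551
[287.5 191.5 301.5 209.5]
[286.37884659 191.58838327 301.13638647 213.33968187]
bar px 103 439 444 236 263
((441.54144287109375, 249.50347900390625), (3.654001474380493, 27.32196617126465), 4.763641834259033)
[[438.58627 262.96555]
 [440.85526 235.73796]
 [444.4966  236.04141]
 [442.22763 263.26898]]
[ 9.1706902e-02 -9.9578607e-01  4.4155341e+02  2.4907767e+02]
[array([ 0.41515919, -0.38842417,  0.11      ]), array([ 0.48596687, -0.40416164,  0.11      ])] [ 0.45056303 -0.39629291  0.11      ] 0.07253547535545012 167.4693138695742
[ 0.45032782 -0.3962133   0.11      ]
side bar 111 350 376 336 352 [ 0.44880831 -0.39810867  0.11      ]
168.03080534660555
```

```bash
python3 -c "
from h import *
im=cv2.imread('pics/side9.png')
cv2.imwrite('pics/s10.png',cv2.resize(im[180:290,260:360],None,fx=5,fy=5,interpolation=cv2.INTER_CUBIC))
"
```

```text
(no output)
```

View pics/s10.png

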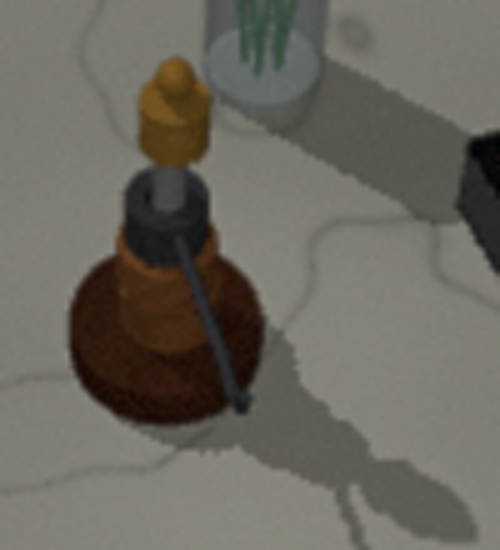

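The finial is seated: its cap's bottom edge at (172,165) matches the prediction, and the arm tip is still at (240,404). Now the lantern.

```bash
python3 -m pendant '{"claw":[-1,-1,-1,-1,-1,-1,-1],"xyz":[[0,0.0025,-0.057],[0,0.0025,-0.057],[0,0.0025,-0.057],[0,0.0025,-0.057],[0.02,0.0025,-0.057],[0.02,0.0025,-0.057],[0.02,0.0025,-0.057]],"turn":[0,0,0,0,0,0,0]}';python3 -m pendant '{"claw":[-1,-1,-1,-1,-1,-1,-1,-1,-1,-1],"xyz":[[0,0,0],[0,0,0],[0,0,0],[0,0,0],[0,0,0],[0,0,0],[0,0,0],[0,0,0],[0,0,0],[0,0,0]],"turn":[0.172,0.172,0.172,0.172,0.172,0.172,0.172,0.172,0.172,0]}';python3 -c "
from h import *
to((.4702,-.4015,.19),np.radians(77.7))"
```

```text
t: 34.5
tool_pos: [0.4416, -0.4017, 0.2872]
ee_rot: [0.566, -0.462, 0.538, 0.421]
ft_force: [0.8, 0.8, 0.1]
grip_width: 1.004
t: 35.75
tool_pos: [0.4355, -0.4034, 0.2663]
ee_rot: [0.718, 0.093, 0.685, -0.087]
ft_force: [0.1, -0.3, -0.5]
grip_width: 0.997
t 35.75 p [ 0.4355 -0.4034  0.2663] F [ 0.1 -0.3 -0.5] g 0.9970734227158993 q [-0.91  0.31  0.13  1.37  0.04 -0.65]
[[ 0.048  0.252  0.966]
 [ 0.002  0.968 -0.253]
 [-0.999  0.014  0.046]]
shift tool [0.0779 0.0095 0.0296]
yaw now 1.3155669839151147 turn about tool x -0.041
```

```bash
python3 -m pendant '{"claw":[-1,-1,-1,-1],"xyz":[[0.04,0.0095,0.0296],[0.035,0,0],[0,0,0],[0,0,0]],"turn":[-0.04,0,0,0]}';python3 -c "
from h import *
to((.4702,-.4015,.116),np.radians(77.7))"
```

```text
t: 36.25
tool_pos: [0.4704, -0.4013, 0.1901]
ee_rot: [0.72, 0.073, 0.687, -0.068]
ft_force: [0.8, -0.7, 0.6]
grip_width: 1.003
t 36.25 p [ 0.4704 -0.4013  0.1901] F [ 0.8 -0.7  0.6] g 1.003006564393073 q [-0.86  0.38  0.04  1.21  0.04 -0.66]
[[ 0.047  0.199  0.979]
 [ 0.003  0.98  -0.199]
 [-0.999  0.013  0.045]]
shift tool [ 0.0741 -0.0012 -0.0035]
yaw now 1.3708921139485366 turn about tool x 0.015
```

```bash
python3 -m pendant '{"claw":[-1,-1,-1],"xyz":[[0.05,-0.001,-0.0035],[0.022,0,0],[0,0,0]],"turn":[0.01,0,0]}';python3 -c "
from h import *
to((.4702,-.4015,.116),np.radians(77.7))"
```

```text
t: 36.62
tool_pos: [0.471, -0.4036, 0.1217]
ee_rot: [0.721, 0.074, 0.685, -0.072]
ft_force: [0.0, -0.5, 1.0]
grip_width: 1.0
t 36.625 p [ 0.471  -0.4036  0.1217] F [ 0.  -0.5  1. ] g 0.9996971290917757 q [-0.86  0.41 -0.08  1.04  0.04 -0.65]
[[ 0.052  0.206  0.977]
 [-0.002  0.979 -0.206]
 [-0.999  0.008  0.051]]
shift tool [ 0.0056  0.0018 -0.0015]
yaw now 1.3634732701893535 turn about tool x 0.007
```

```bash
python3 -m pendant '{"claw":[-1,0,0.6,1,1,1,1,1],"xyz":[[0.005,0.0015,-0.001],[0,0,0],[0,0,0],[0,0,0],[0,0,0],[0,0,0],[0,0,0],[0,0,0]],"turn":[0,0,0,0,0,0,0,0]}';python3 -c "
from h import *
to((.4702,-.4015,.116),np.radians(77.7))"
```

```text
t: 37.62
tool_pos: [0.4718, -0.4035, 0.1216]
ee_rot: [0.723, 0.072, 0.683, -0.074]
ft_force: [0.5, -0.0, 0.5]
grip_width: 0.086
t 37.625 p [ 0.4718 -0.4035  0.1216] F [ 0.5 -0.   0.5] g 0.08621713701924344 q [-0.86  0.41 -0.09  1.03  0.04 -0.65]
[[ 0.056  0.205  0.977]
 [-0.008  0.979 -0.205]
 [-0.998  0.004  0.057]]
shift tool [ 0.0055  0.0016 -0.0023]
yaw now 1.3643553271992346 turn about tool x 0.008
```

```bash
python3 -m pendant '{"claw":[1,1,1,1,1,1],"xyz":[[-0.03,0,0.001],[-0.033,0,0.002],[0,0,0],[0,0,0],[0,0,0],[0,0,0]],"turn":[0,0,0,0.113,0.113,0]}';python3 -c "
from h import *
to((.4826,-.207,.185),np.radians(64.7))
c=shot('side');im=c['image'];m=teak(im);m[:310]=0;m[365:]=0;m[:,:335]=0;m[:,410:]=0;m=cv2.morphologyEx(m.astype(np.uint8),cv2.MORPH_OPEN,np.ones((2,2)));y,x=np.nonzero(m);print(len(x),x.min(),x.max(),y.min(),y.max())
cv2.imwrite('pics/s11.png',cv2.resize(im[270:400,310:440],None,fx=4,fy=4))
"
```

```text
t: 38.38
tool_pos: [0.4697, -0.4023, 0.1809]
ee_rot: [0.708, 0.157, 0.672, -0.15]
ft_force: [0.5, -0.2, -1.0]
grip_width: 0.087
t 38.375 p [ 0.4697 -0.4023  0.1809] F [ 0.5 -0.2 -1. ] g 0.08650435891259048 q [-0.86  0.38  0.02  1.18  0.04 -0.42]
[[ 0.051  0.424  0.904]
 [-0.002  0.906 -0.424]
 [-0.999  0.02   0.047]]
shift tool [-0.0038  0.1824 -0.071 ]
yaw now 1.1332121070082433 turn about tool x 0.004
95 351 372 329 337
```

```bash
python3 -m pendant '{"claw":[1,1,1,1,1],"xyz":[[-0.002,0.0456,-0.018],[-0.001,0.0456,-0.018],[-0.001,0.0456,-0.018],[0,0.03,-0.018],[0,0,0]],"turn":[0,0,0,0,0]}';python3 -c "
from h import *
s,R=st();to((.4826,-.207,.1835),np.radians(64.7))
p=s['tool_pos'];u=np.array([.904,-.427,0]);mid=p-.023*u-[0,0,.0116]
c=shot('side');im=c['image'];print('pred ends',proj(c,[mid-.038*u,mid+.038*u]))
m=teak(im);y0,x0=proj(c,[mid])[0][::-1].astype(int);M=np.zeros_like(m);M[y0-30:y0+25,x0-35:x0+35]=m[y0-30:y0+25,x0-35:x0+35];
n,l,s_,_=cv2.connectedComponentsWithStats(M.astype(np.uint8))
for i in range(1,n):
  if s_[i,4]>10: print(s_[i])
cv2.imwrite('pics/s12.png',cv2.resize(im[180:330,270:400],None,fx=4,fy=4,interpolation=cv2.INTER_CUBIC))
"
```

```text
t: 39.05
tool_pos: [0.473, -0.2157, 0.1812]
ee_rot: [0.707, 0.153, 0.675, -0.145]
ft_force: [0.3, 0.2, -1.9]
grip_width: 0.085
t 39.05 p [ 0.473  -0.2157  0.1812] F [ 0.3  0.2 -1.9] g 0.08495104122881592 q [-0.6   0.21 -0.22  1.1   0.03 -0.18]
[[ 0.047  0.412  0.91 ]
 [ 0.001  0.911 -0.412]
 [-0.999  0.02   0.043]]
t 39.05 p [ 0.473  -0.2157  0.1812] F [ 0.3  0.2 -1.9] g 0.08495104122881592 q [-0.6   0.21 -0.22  1.1   0.03 -0.18]
[[ 0.047  0.412  0.91 ]
 [ 0.001  0.911 -0.412]
 [-0.999  0.02   0.043]]
shift tool [-0.0018  0.0119  0.0053]
yaw now 1.1465570524818476 turn about tool x 0.017
pred ends [[297.74840271 279.34114156]
 [327.04909439 273.45821663]]
[277 246  27  18 317]
[298 274  20   7  73]
```

View pics/s12.png

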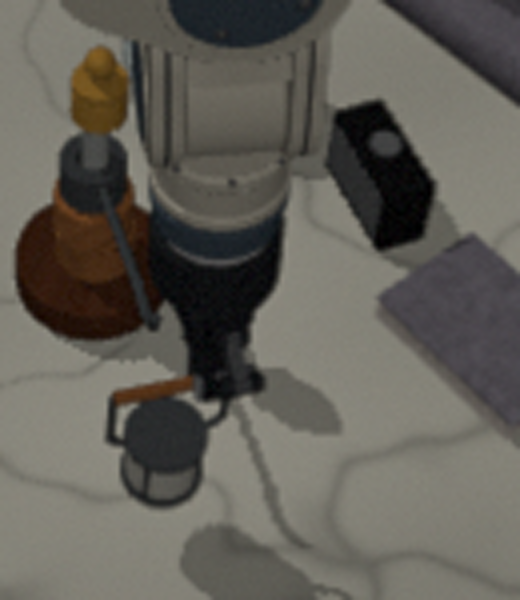

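The lantern hangs upright from the gripper, with the bar's left end at (113,397), as predicted. The hook tip is still at (152,322). I'll align it on the arm's line, then slide in over the tip.

```bash
python3 -m pendant '{"claw":[1,1,1],"xyz":[[-0.003,0.0115,0.005],[0,0,0],[0,0,0]],"turn":[0.015,0,0]}';python3 -c "
from h import *
to((.4826,-.207,.1845),np.radians(64.7))
to((.5138,-.1410,.1845),np.radians(64.7))"
```

```text
t: 39.48
tool_pos: [0.4837, -0.21, 0.1843]
ee_rot: [0.706, 0.159, 0.673, -0.151]
ft_force: [0.2, -0.2, -1.8]
grip_width: 0.086
t 39.475 p [ 0.4837 -0.21    0.1843] F [ 0.2 -0.2 -1.8] g 0.08643704402898109 q [-0.58  0.22 -0.2   1.11  0.03 -0.14]
[[ 0.047  0.427  0.903]
 [ 0.     0.904 -0.428]
 [-0.999  0.02   0.043]]
shift tool [-0.0002  0.0022 -0.0023]
yaw now 1.1294735583245896 turn about tool x 0.0
t 39.475 p [ 0.4837 -0.21    0.1843] F [ 0.2 -0.2 -1.8] g 0.08643704402898109 q [-0.58  0.22 -0.2   1.11  0.03 -0.14]
[[ 0.047  0.427  0.903]
 [ 0.     0.904 -0.428]
 [-0.999  0.02   0.043]]
shift tool [ 0.0013  0.0752 -0.0023]
yaw now 1.1294735583245896 turn about tool x 0.0
```

```bash
python3 -m pendant '{"claw":[1,1,1],"xyz":[[0,0.02,-0.002],[0,0.015,0],[0,0,0]],"turn":[0,0,0]}';python3 -c "
from h import *
to((.5138,-.1410,.1845),np.radians(64.7))"
```

```text
t: 39.85
tool_pos: [0.4973, -0.1781, 0.1844]
ee_rot: [0.706, 0.159, 0.674, -0.152]
ft_force: [-1.4, -0.2, -2.0]
grip_width: 0.084
t 39.85 p [ 0.4973 -0.1781  0.1844] F [-1.4 -0.2 -2. ] g 0.08379668595555183 q [-0.51  0.22 -0.2   1.11  0.02 -0.07]
[[ 0.047  0.428  0.902]
 [-0.     0.903 -0.429]
 [-0.999  0.02   0.042]]
shift tool [ 0.0007  0.0406 -0.001 ]
yaw now 1.127986042292351 turn about tool x -0.001
```

```bash
python3 -m pendant '{"claw":[1,1,1,1],"xyz":[[-0.0005,0.02,-0.001],[0,0.019,0],[0,0,0],[0,0,0]],"turn":[0,0,0,0]}';python3 -c "
from h import *
s,R=st();to((.5138,-.1410,.156),np.radians(64.7))
p=s['tool_pos'];u=np.array([.904,-.427,0]);mid=p-.023*u-[0,0,.0116]
c=shot('side');im=c['image'];print('pred ends',proj(c,[mid-.038*u,mid+.038*u]),'tip',proj(c,[[.4832,-.1519,.153]]))
cv2.imwrite('pics/s13.png',im)
x0,y0=proj(c,[mid-.038*u])[0].astype(int);print(teak(im)[y0-6:y0+8,x0-6:x0+22].astype(int))
"
```

```text
t: 40.35
tool_pos: [0.5137, -0.1425, 0.1855]
ee_rot: [0.706, 0.159, 0.674, -0.152]
ft_force: [-0.1, -0.1, -2.4]
grip_width: 0.087
t 40.35 p [ 0.5137 -0.1425  0.1855] F [-0.1 -0.1 -2.4] g 0.0873178664681086 q [-0.44  0.23 -0.19  1.11  0.02  0.01]
[[ 0.046  0.428  0.902]
 [-0.001  0.903 -0.429]
 [-0.999  0.019  0.042]]
t 40.35 p [ 0.5137 -0.1425  0.1855] F [-0.1 -0.1 -2.4] g 0.0873178664681086 q [-0.44  0.23 -0.19  1.11  0.02  0.01]
[[ 0.046  0.428  0.902]
 [-0.001  0.903 -0.429]
 [-0.999  0.019  0.042]]
shift tool [ 0.0295  0.0008 -0.0018]
yaw now 1.1281752848695539 turn about tool x -0.001
pred ends [[291.87971116 251.51541944]
 [319.94894491 246.19326175]] tip [[307.61872666 260.1051618 ]]
[[1 1 1 1 1 1 1 1 1 1 1 1 1 1 1 1 0 0 0 0 0 0 0 0 0 0 0 0]
 [1 1 1 1 1 1 1 1 1 1 1 1 1 1 1 1 0 0 0 0 0 1 1 1 1 1 1 0]
 [1 1 1 1 1 1 1 1 1 1 1 1 1 1 1 1 1 0 1 1 1 1 1 1 1 1 1 0]
 [1 1 1 1 1 1 1 1 1 1 1 1 1 1 1 1 1 1 1 1 1 1 1 1 1 1 1 0]
 [1 1 1 1 1 1 1 1 1 1 1 1 1 1 1 1 1 1 1 1 1 1 1 1 1 1 1 0]
 [1 1 1 1 1 1 1 1 1 1 1 1 1 1 1 1 1 1 1 1 1 1 1 1 1 1 0 0]
 [1 1 1 1 1 1 0 1 1 1 1 1 1 1 1 1 1 1 1 1 0 1 1 0 0 0 0 0]
 [1 1 1 1 1 1 0 0 1 1 1 1 1 1 1 1 1 1 0 0 0 0 0 0 0 0 0 0]
 [1 1 1 1 1 1 0 0 1 1 1 1 1 1 1 0 0 0 0 0 0 0 0 0 0 0 0 0]
 [1 1 1 1 1 1 0 0 1 1 1 0 1 0 0 0 0 0 0 0 0 0 0 0 0 0 0 0]
 [1 1 1 1 1 1 0 0 0 1 1 1 0 0 0 0 0 0 0 0 0 0 0 0 0 0 0 0]
 [1 1 1 1 1 1 0 0 1 1 1 1 0 0 0 0 0 0 0 0 0 0 0 0 0 0 0 0]
 [1 1 1 1 1 1 0 0 1 1 1 0 0 0 0 0 0 0 0 0 0 0 0 0 0 0 0 0]
 [1 1 1 1 1 1 0 0 1 1 1 0 0 0 0 0 0 0 0 0 0 0 0 0 0 0 0 0]]
```

```bash
python3 -m pendant '{"claw":[1,1,1],"xyz":[[0.012,0.001,-0.0015],[0.009,0,0],[0,0,0]],"turn":[0,0,0]}'; python3 -m pendant '{"claw":[1,1],"xyz":[[0.006,0,0],[0,0,0]],"turn":[0,0]}'
```

```text
t: 40.78
tool_pos: [0.513, -0.1416, 0.1624]
ee_rot: [0.705, 0.159, 0.674, -0.153]
ft_force: [0.6, 1.0, -1.5]
grip_width: 0.082
t: 41.02
tool_pos: [0.5133, -0.1418, 0.1559]
ee_rot: [0.705, 0.159, 0.674, -0.153]
ft_force: [0.5, 0.1, -0.5]
grip_width: 0.088
```

```bash
python3 -m pendant '{"claw":[1,1],"xyz":[[0.003,0,0],[0,0,0]],"turn":[0,0]}'; python3 -c "
from h import *
c=shot('side');cv2.imwrite('pics/s14.png',c['image']);st()"
```

```text
t: 41.28
tool_pos: [0.5136, -0.142, 0.153]
ee_rot: [0.705, 0.159, 0.674, -0.153]
ft_force: [-0.9, -1.1, -1.4]
grip_width: 0.085
t 41.325 p [ 0.5137 -0.142   0.1531] F [-0.1  0.9 -1.5] g 0.08416758544286908 q [-0.44  0.25 -0.24  1.03  0.02  0.01]
[[ 0.046  0.43   0.902]
 [-0.001  0.903 -0.43 ]
 [-0.999  0.019  0.042]]
```

```bash
python3 -m pendant '{"claw":[1,1],"xyz":[[0.003,0,0],[0,0,0]],"turn":[0,0]}'; python3 -m pendant '{"claw":[1,1],"xyz":[[0.003,0,0],[0,0,0]],"turn":[0,0]}'; python3 -c "
from h import *
for i in range(4):
  s=robot.get_state();print(np.round(s['ft_force'],1),np.round(s['ft_torque'],2)); c=shot('side')
cv2.imwrite('pics/s15.png',c['image'])
# find tip/dark & bar shift between s13,s14,s15
"
```

```text
t: 41.58
tool_pos: [0.514, -0.1421, 0.1502]
ee_rot: [0.706, 0.159, 0.673, -0.153]
ft_force: [-0.3, 0.0, -1.1]
grip_width: 0.086
t: 41.82
tool_pos: [0.5142, -0.1422, 0.1473]
ee_rot: [0.706, 0.159, 0.673, -0.153]
ft_force: [-1.0, 0.3, -1.5]
grip_width: 0.087
[-1.   0.3 -1.5] [-0.05  0.05  0.  ]
[-0.1 -0.3 -0.9] [-0.07  0.06  0.04]
[-0.2  0.4 -1. ] [-0.09  0.04  0.02]
[-1. -1. -1.] [-0.06  0.05  0.03]
```

Fz has gone from -2 to about -1 N. That fits the hook carrying part of the weight while the collar tips into its play on the shaft. I'll follow it a little lower before releasing.

```bash
python3 -m pendant '{"claw":[1,1,1],"xyz":[[0.003,0,0],[0.003,0,0],[0,0,0]],"turn":[0,0,0]}'; python3 -c "
from h import *
for i in range(4):
  s=robot.get_state();print(s['tool_pos'],np.round(s['ft_force'],1),np.round(s['ft_torque'],2)); c=shot('side')
"
```

```text
t: 42.4
tool_pos: [0.5148, -0.1423, 0.1413]
ee_rot: [0.706, 0.159, 0.673, -0.153]
ft_force: [0.0, -0.5, -0.9]
grip_width: 0.085
[ 0.51482533 -0.14233767  0.14134844] [ 0.  -0.5 -0.9] [-0.11  0.03  0.01]
[ 0.51476593 -0.14234166  0.14133165] [-0.3  0.4 -1. ] [-0.13  0.07 -0.02]
[ 0.51473142 -0.1423213   0.14131791] [ 0.2 -0.6 -1.5] [-0.1   0.08  0.03]
[ 0.51468863 -0.14231348  0.14132527] [-0.8 -0.6 -0.8] [-0.12  0.14  0.01]
```

```bash
python3 -m pendant '{"claw":[1,1,1],"xyz":[[0.003,0,0],[0.002,0,0],[0,0,0]],"turn":[0,0,0]}'; python3 -c "
from h import *
for i in range(4):
  s=robot.get_state();print(s['tool_pos'],np.round(s['ft_force'],1),np.round(s['ft_torque'],2)); c=shot('side')
cv2.imwrite('pics/s16.png',c['image'])
g=c['image'].max(2)[238:276:2,280:330];print('\n'.join(''.join(' .:-=+*#%@'[min(9,v//14)] for v in r) for r in g))
"
```

```text
t: 42.98
tool_pos: [0.5159, -0.1438, 0.1378]
ee_rot: [0.707, 0.158, 0.672, -0.154]
ft_force: [-1.9, -2.2, 6.7]
grip_width: 0.082
[ 0.51587138 -0.1438007   0.13781434] [-1.9 -2.2  6.7] [-0.43  0.41  0.03]
[ 0.51591182 -0.14380935  0.13789754] [-0.1 -2.2  5. ] [-0.5   0.36  0.05]
[ 0.51590043 -0.14383336  0.13790635] [-1.5 -2.2  5.7] [-0.49  0.39  0.08]
[ 0.51585305 -0.14382372  0.13784838] [-1.9 -2.8  5.7] [-0.49  0.47  0.04]
---=+++++=+=+++++=--:-==:..  .  ...........  .+@@@
----======+++++===---:=-::-.... ..... ......=@@@@@
----======++=====+=---:-:::..... . . . ..   -@@@@@
----==========++====--::::::......  .......-#@@@@@
-----=======++=+++==---::::::. .    ..:::..=@@@@@@
-------=====+++++===-:--:::::. ..   ..:---.+@@@@@@
-------------=-=-:::::--:::::::..   ..:---*@@@@@@@
------------:::::::::::--::::::.  .  ..---*@%@@@@@
---------------:::::::::-:.::.:.  ....::---::+@@@@
::---------------:::::::--::::-::. .....::::..=@@@
:::::::----------------+*+*****==:  ...:---:.:=@@@
-:::::::::::-++*******+++++++++==-.   ..:=+*#@@@@@
@@+::::::::::=+++===--::-::-=*##*-..:-::=##**##@@@
@@@@#*+----:::::--=:-:---:::---+*####*--+######*##
@@@@@@@@##*+:-##*=---------::::--+*#*+:-*#########
@@@@@@@@@@@#:-#*------------------==:--+#####*####
@@@@@@@@@@@+:=%*-:-----------------=+#######*#####
@@@@@@@@@@@+-:::-------------:---:-+##############
%@@@@@@@%@@@@@@#----------:-------=@@@##########*#
```

The collar has bound and the hook now bears, with Fz at about +6 N. I'll ease up 2 mm, open and rise straight.

```bash
python3 -m pendant '{"claw":[1,0.8,0.6,0.2,-0.2,-0.2],"xyz":[[-0.0015,0,0],[0,0,0],[0,0,0],[0,0,0],[0,0,0],[0,0,0]],"turn":[0,0,0,0,0,0]}'; python3 -m pendant '{"claw":[-0.2,-0.2,-0.2,-0.2,-0.2],"xyz":[[-0.02,0,0],[-0.04,0,0],[-0.06,0,0],[-0.06,0,0],[0,0,0]],"turn":[0,0,0,0,0]}'; python3 -c "
from h import *
st()
c=shot('side');im=c['image'];cv2.imwrite('pics/s17.png',im)
u=np.array([.904,-.427,0])
for z in(.143,.128): m=np.array([.493,-.1312,z]);print('pred bar ends',proj(c,[m-.038*u,m+.038*u]))
r=teak(im)
print('\n'.join(''.join('#' if r[y,x] else ('o' if im[y,x].max()<75 else '.') for x in range(278,340)) for y in range(236,292,2)))
"
```

```text
t: 43.92
tool_pos: [0.5157, -0.1433, 0.1388]
ee_rot: [0.707, 0.158, 0.672, -0.154]
ft_force: [-0.2, -0.5, -0.4]
grip_width: 0.6
t: 44.55
tool_pos: [0.506, -0.1421, 0.3233]
ee_rot: [0.706, 0.158, 0.673, -0.154]
ft_force: [-0.5, -0.5, -1.2]
grip_width: 0.6
t 44.55 p [ 0.506  -0.1421  0.3233] F [-0.5 -0.5 -1.2] g 0.5996109891085883 q [-0.44  0.17  0.09  1.44  0.02  0.  ]
[[ 0.048  0.43   0.902]
 [-0.004  0.903 -0.43 ]
 [-0.999  0.017  0.045]]
pred bar ends [[291.39173361 258.09487903]
 [318.88698047 252.81621062]]
pred bar ends [[291.31244394 261.36957719]
 [318.5439518  256.10903849]]
###################ooo#########o..............................
####################ooo##########.............................
#####################oo####o#####o............................
#####################ooo###ooo####............................
######################ooo#o#ooooo##...........................
#######################oooooooooooo...........................
#######################oooooooooooo...........................
####################o###ooooooooooo...........................
######
[... 553 characters left out ...]
.......
..............oo..oooooooooooooooooooo........................
..............oooooooooooooooooooooooo........................
..................ooooooooooooooooooo.........................
..................oooooooooooooooooo..........................
.................oo..ooooooooooooooo..........................
.................oo...oo....oo...ooo..........................
..................oo..oo.........ooo..........................
...................ooooo........oooo..........................
.....................ooooooooooooo............................
.......................oooooooo...............................
..............................................................
```

```bash
python3 -m pendant '{"claw":[-0.2,-0.2,-0.2,-0.2,-0.2,-0.2],"xyz":[[0,-0.055,0],[0,-0.06,0],[0,-0.06,0],[0,-0.06,0],[0,-0.05,0],[0,0,0]],"turn":[0,0,0,0,0,0]}'; python3 -c "
from h import *
st();o=(1,1,1,1)
c=shot('side');t=shot('top');a=c['image'];b=t['image'];cv2.imwrite('pics/s18.png',a);cv2.imwrite('pics/t18.png',b)
print(proj(t,[[.493,-.1312,.128],[.483,-.152,.14]]))
def A(im,x0,x1,y0,y1,s=1):
  r=teak(im);g=brass(im);print(x0,y0);print('\n'.join(''.join('B' if g[y,x]&0 else '#' if r[y,x] else ('o' if im[y,x].max()<75 else '.') for x in range(x0,x1)) for y in range(y0,y1,s)))
A(a,284,324,242,292);A(b,318,366,225,275)
for z in (0,.012,.018): print(z,'drum side',bbm(c,.493,-.1312,[(.028,z,z+.001)]),'top',bbm(t,.493,-.1312,[(.028,z+.054,z+.055)]))
B=big(brass(a),(265,180,60,40));print(B,bbm(c,.5494,-.0119,[(.02,.19,.226),(.003,.25,.252)]))
"
```

```text
t: 45.35
tool_pos: [0.379, -0.4049, 0.3063]
ee_rot: [0.702, 0.16, 0.678, -0.149]
ft_force: [0.2, 0.2, 0.2]
grip_width: 0.599
t 45.35 p [ 0.379  -0.4049  0.3063] F [0.2 0.2 0.2] g 0.598631558968067 q [-0.99  0.25  0.14  1.46  0.04 -0.55]
[[ 0.037  0.427  0.904]
 [ 0.008  0.904 -0.427]
 [-0.999  0.023  0.03 ]]
[[344.21423154 237.25296244]
 [353.07883389 239.98416109]]
284 242
###############ooo##oooo####............
################oo##oooo####o...........
################ooo#oooooo###...........
################oooooooo#oooo...........
#################oooooooooo#o...........
#################oooooo#ooooo...........
#################ooooo#oooooo...........
#################oooooooooooo...........
#################oooooooooooo...........
#######ooo###o###ooooooooooo............
########oooo#o###ooooooooooo............
############oo##o#oooooo#ooo............
############ooooooooooooooo.............
################ooooooooooo.......##....
#############o#oooooooooo##..########...
####################o################...
ooo##################################...
#oooooo###################
[... 3913 characters left out ...]
2 drum side [293.81750226 273.82416763 313.15582177 290.43604305] top [330.96346175 230.5763134  350.8295019  250.31775181]
0.018 drum side [293.85597947 272.68157977 313.26498498 289.32367349] top [331.21594459 230.23299472 351.1907507  250.07982396]Traceback (most recent call last):
  File "<string>", line 10, in <module>
    B=big(brass(a),(265,180,60,40));print(B,bbm(c,.5494,-.0119,[(.02,.19,.226),(.003,.25,.252)]))
  File "h.py", line 33, in big
    n,l,s,_=cv2.connectedComponentsWithStats(M);i=1+s[1:,4].argmax();x,y,w,h,a=s[i];return np.r_[x-.5,y-.5,x+w-.5,y+h-.5]
                                                    ~~~~~~~~~~~~~~^^
ValueError: attempt to get argmax of an empty sequence
```

The lantern hangs in the hook: bar mid matches the seat in both views, and the drum bottom is about 0.02 m up. I'll check the finial and that nothing is drifting.

```bash
python3 -m pendant '{"claw":[-0.2,-0.2,-0.2,-0.2],"xyz":[[0,-0.04,-0.02],[-0.02,-0.03,0],[0,0,0],[0,0,0]],"turn":[0,0,0,0]}'; python3 -c "
from h import *
c=cal('side');t=shot('top');s=shot('side');o=(1,1,1,1)
for n,im in(('s17',cv2.imread('pics/s17.png')),('now',s['image'])):
  try: print(n,big(brass(im),(265,180,60,40)))
  except Exception as e: print(n,'occluded',im[200,294])
print(bbm(c,.5494,-.0119,[(.02,.19,.226),(.003,.25,.252)]))
P=[(.02,.19,.226),(.011,.24,.241),(.003,.25,.252)]
C=big(brass(t['image']),(285,198,30,30));print('top',C,fit((.549,-.012),P,[(t,C,o)]))
def bar(im,x0,x1,y0,y1):
  y,x=np.nonzero(teak(im)[y0:y1,x0:x1]);return x.mean()+x0,y.mean()+y0,len(x)
print(bar(cv2.imread('pics/t18.png'),335,360,222,255),bar(t['image'],335,360,222,255))
d=cv2.absdiff(t['image'],cv2.imread('pics/top0.png')).max(2)
for n,(x,y,w,h) in dict(vase=(228,120,36,60),clock=(300,132,42,36),book=(343,142,56,38),tumbler=(114,292,36,28)).items(): print(n,d[y:y+h,x:x+w].mean(),(d[y:y+h,x:x+w]>40).sum())
"
```

```text
t: 45.95
tool_pos: [0.3339, -0.4533, 0.3235]
ee_rot: [0.703, 0.158, 0.679, -0.144]
ft_force: [0.5, 0.2, -0.3]
grip_width: 0.597
s17 [287.5 191.5 301.5 212.5]
now occluded [105 115 120]
[286.37884659 191.58838327 301.13638647 213.33968187]
top [291.5 202.5 308.5 220.5] (array([ 0.5512692 , -0.01295556]), array([ 0.17653694, -0.38210416, -0.17014374,  0.39072352]))
(np.float64(344.8673469387755), np.float64(235.98979591836735), 98) (np.float64(344.8181818181818), np.float64(236.06060606060606), 99)
vase 3.5925925925925926 0
clock 3.8174603174603177 0
book 3.726503759398496 0
tumbler 3.5654761904761907 0
```

```bash
python3 -c "
from h import *
print(robot.sign_off()); st()"
```

```text
the job is handed in; nothing more can be done
None
the job is handed in; nothing more can be done
```

The lamp is put together and the job is handed in at about 46 s of the 210 s allowed; sign-off gave no verdict. I set the finial aside and put both teak sleeves on the shaft. The second had been knocked a few centimetres, so I measured it again before picking it up. Then I put on the hook arm, the finial and the lantern.

What the last checks showed:
- **Finial:** it matches the seated height of 190 mm in the side view and is centred on the shaft within about 2 mm.
- **Lantern:** the bar middle is at the hook seat in both views. The drum bottom is about 20 mm above the table, and the lantern stayed still between the last two pictures.
- **Bystanders:** the vase, clock, book and tumbler are unchanged in the top view.

What did not go cleanly:
- **Tipped collar:** the hook arm sagged under the lantern until its collar bound on the shaft. The seat sits about 15 mm lower than nominal, a tilt of about 0.11 rad by my estimate against the 0.17 limit.
- **Not checked at the end:** the robot arm hid the stand from the side camera in the last pictures. The side-view finial reading is from just after I released the lantern. I had also used all 16 picture views, so the last lantern checks are by numbers only. The hook arm's tilt was not measured directly.

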